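# Hang the washed pails on the drying carousel and start the blower

### The arm

A 6-joint arm with a two-finger parallel gripper is mounted at the origin on the work surface. World frame = base frame: x ahead of the robot, y to its left, z up, the work surface at z = 0. Lengths are in m, angles in rad, forces in N, time in s.
With the tool pointing down it reaches from about 0.375 to 0.9 m from the base axis. Payload 3.1 kg.
Tool frame: the origin (TCP) lies midway between the tips of the shut fingers; the grasp point (between the pads) lies 19 mm behind it; y points along the fingers, x is the direction in which the jaws open and shut, and the axes are right-handed (so a half turn about y gives the same grasp; the last joint's range is limited). The gripper opens to 87 mm and grips with 3 to 60 N. Pads are 19 mm wide; open, the fingers measure 117 mm over their backs; the gripper's body (75 mm by 190 mm) begins 51 mm behind the grasp point.
Start: joints at [-1.375, 0.527, 1.433, -0, 1.181, -0.178], TCP at [0.228, -0.582, 0.223] pointing down, gripper open.
Joint ranges: [-3.08, 3.08], [-0.75, 2.2], [0.22, 2.44], [-1.43, 4.57], [0, 2.65], [-2.85, 2.85]. Speed limits (rad/s): [2.79, 2.79, 3.14, 3.14, 3.14, 3.14].

### API

Orientations are given as a unit quaternion [x, y, z, w].
In Python, from rig import * gives the robot as it stands.
- The arm moves only by the tool jog_arm, never from a script. Its argument "series" is a list of rows, each a list of 7 numbers: the shift along the tool's x, y, z in mm, then the turn, a rotation vector about the tool's x, y, z in rad, then the gripper's target within -1 to 1 (shut at 1, half-way at 0, fully open at -1). A call has 1 to 20 rows; each row is the pose to reach, as a shift and turn from the pose commanded when the call began, along the tool's axes at that moment; what a row does not reach only later rows make up. A row lasts 1/8 s, in which the tool goes at most 62.5 mm and 10.7 degrees, less where a joint would pass 70% of its speed; a pose out of reach is approached as far as the arm can. A call with a gripper value outside its range is refused whole. The fingers move at their own pace and stop on an object; "grip_force" is the grip in N (left out, the last holds). Time passes only in rows, so rows that repeat a pose let the fingers close. It gives the time, the measured TCP pose, the force and the opening at its end, in the units of the state.
- get_obs(): the state, without advancing time (a new reading comes with each control period).
- camera(name): name is "side" or "top" or "wrist"; returns a dict with "img" (400x640x3 uint8, red, green, blue), "depth" (400x640 float32, m along the optical axis (not along the pixel's ray), 0 where there is no reading), "camera_matrix" (3x3 intrinsics, pixels), "D" ([k1, k2, p1, p2, k3] as OpenCV has them; the pictures are not rectified), "rvec" (rotation vector, rad) and "tvec" (3), from world to camera coordinates, as OpenCV has them. Camera axes: x right, y down, z forward; pixel columns grow to the right and rows downward; lengths in m; the calibration is good to about 2 mm. A picture is of the moment at which its call begins.
- hand_in(): hands the job in, once; it reports no verdict.
The state is a dict: "time": time; "q": joint angles; "joint_velocities": joint speeds; "joint_torque": joint torques, N m; "position": TCP position; "tool_rot": TCP orientation; "ft_force": force on the tool from outside, world axes, zero at the start; "moment": the same for the moment, N m; "grip_width": finger opening in m.
Only numpy, scipy, OpenCV 4.12 (cv2) and the standard library are available. Lean on these libraries where they do the work, as an engineer would, in place of code of your own. Each camera call takes 0.05 s, during which the arm holds its last target.

### The job

Hang every washed pail that stands on the drain mat by its grip on the drying carousel, each on a hook of its own, turning the carousel by the knob on top whenever a free hook has to be brought to the gap at the front of the hoop; the pails that already hang there stay hung, and all are left hanging quietly. When all of them hang, twist the dryer's start switch clockwise to its stop and let it spring back. Leave the other things on the board alone.

Things in the scene. Friction and masses are not known exactly. Their poses are not given: they have to be found in the camera images.
- pail1: open galvanised pail, 56 mm across, 45 mm high, 0.12 kg; origin at centre of underside. Two 4 mm bail wires rise from the rim's +-y sides to a black grip bar, 12 mm thick (pail's x), 36 mm long (its y), from 84 to 106 mm above the origin. Hook window between rim and bar: 39 mm high, 46 mm wide at the rim, 22 mm under the bar. Starts on the 4 mm thick black drain mat; may be absent.
- pail2: pail just like pail1. Starts on the 4 mm thick black drain mat; may be absent.
- pail3: pail just like pail1. Starts on the 4 mm thick black drain mat; may be absent.
- pail4: pail just like pail1. Starts on the 4 mm thick black drain mat; may be absent.
- pail5: pail just like pail1. Hangs on a hook at the start.
- pail6: pail just like pail1. Hangs on a hook at the start; may be absent.
- pail7: pail just like pail1. Hangs on a hook at the start; may be absent.
- carousel: turning part of the rack: hub of radius 22 mm with six equal hooks; origin on the turning axis at work-surface height. hook0 points along its -x, the next ones follow every 60 degrees counter-clockwise from above. Hook: 7 mm rod, level seat 66 to 94 mm off the axis, tip at 106 mm rising 9 mm. Turns endlessly both ways, stays where left (0.06 N m). Pails hang with the bar square to the hook.
- carousel_knob (a point): centre of the bar knob on the turning axis, 191 mm above the work surface: black bar 46 mm long (along the carousel's x), 14 mm thick, 36 mm tall, from 173 to 209 mm high; turning it turns the carousel one to one
- hook0 (a point): top of the rod in the middle of the seat of hook0, 80 mm off the axis and 148.5 mm above the work surface
- hook1 (a point): top of the rod in the middle of the seat of hook1, 80 mm off the axis and 148.5 mm above the work surface
- hook2 (a point): top of the rod in the middle of the seat of hook2, 80 mm off the axis and 148.5 mm above the work surface
- hook3 (a point): top of the rod in the middle of the seat of hook3, 80 mm off the axis and 148.5 mm above the work surface
- hook4 (a point): top of the rod in the middle of the seat of hook4, 80 mm off the axis and 148.5 mm above the work surface
- hook5 (a point): top of the rod in the middle of the seat of hook5, 80 mm off the axis and 148.5 mm above the work surface
- rack: fixed part of the rack: round foot of radius 130 mm and a steel air hoop of radius 128 mm round the hooks, a band from 135 to 180 mm high, with one gap, 45 degrees to either side of the rack's -x direction (its front, towards the robot); only there can a pail be put on a hook. Hung pails pass inside the hoop. Origin on the turning axis at work-surface height
- switch (a joint): angle of the dryer's start switch, rad: 0 at rest, grows clockwise seen from above, stop at 1.2; a spring (0.025 N m at rest, 0.085 N m at the stop) turns it back to 0 when let go
- switch_grip (a point): centre of the black bar handle of the start switch, 96 mm above the work surface, on top of the grey blower box (130 x 100 x 70 mm); the bar is 42 mm long (along the point's x), 12 mm thick, 28 mm tall, from 82 to 110 mm high, and turns about the vertical; it stands on a round disc 42 mm across, its top 82 mm high
- dispenser: black push dispenser for patches, 50 x 35 x 109 mm, upright; a bystander, leave it alone; origin on its underside
- tyre_lever: green tyre lever lying flat, about 120 x 16 x 9 mm, origin near its middle; a bystander, leave it alone; origin on its underside
- grater: stainless steel box grater, 60 x 80 x 153 mm with its handle; a bystander, leave it alone; origin on its underside
- mug: white ceramic mug, 80 mm across, 90 mm high; a bystander, leave it alone; origin on its underside
- chalk: piece of chalk crayon, 55 x 11 x 11 mm; a bystander, leave it alone; origin on its underside
- spanner: spanner lying flat, about 0.15 m long; a bystander, leave it alone; origin on its underside

How it is judged:
On the way, in this order (a step that is already met when the one before it is completed fails the run):
1. all pails hang on hooks of the carousel ((horizontal distance between pail1 and hook0 below 0.03 m or horizontal distance between pail1 and hook1 below 0.03 m or horizontal distance between pail1 and hook2 below 0.03 m or horizontal distance between pail1 and hook3 below 0.03 m or horizontal distance between pail1 and hook4 below 0.03 m or horizontal distance between pail1 and hook5 below 0.03 m) and angle between each of pail1, pail2, pail3, pail4, pail5, pail6, pail7's own z axis and vertical below 0.3 rad and height (world z) of each of pail1, pail2, pail3, pail4, pail5, pail6, pail7 above 0.05 m and contact force between each of pail1, pail2, pail3, pail4, pail5, pail6, pail7 and carousel above 0.05 N and (horizontal distance between pail2 and hook0 below 0.03 m or horizontal distance between pail2 and hook1 below 0.03 m or horizontal distance between pail2 and hook2 below 0.03 m or horizontal distance between pail2 and hook3 below 0.03 m or horizontal distance between pail2 and hook4 below 0.03 m or horizontal distance between pail2 and hook5 below 0.03 m) and (horizontal distance between pail3 and hook0 below 0.03 m or horizontal distance between pail3 and hook1 below 0.03 m or horizontal distance between pail3 and hook2 below 0.03 m or horizontal distance between pail3 and hook3 below 0.03 m or horizontal distance between pail3 and hook4 below 0.03 m or horizontal distance between pail3 and hook5 below 0.03 m) and (horizontal distance between pail4 and hook0 below 0.03 m or horizontal distance between pail4 and hook1 below 0.03 m or horizontal distance between pail4 and hook2 below 0.03 m or horizontal distance between pail4 and hook3 below 0.03 m or horizontal distance between pail4 and hook4 below 0.03 m or horizontal distance between pail4 and hook5 below 0.03 m) and (horizontal distance between pail5 and hook0 below 0.03 m or horizontal distance between pail5 and hook1 below 0.03 m or horizontal distance between pail5 and hook2 below 0.03 m or horizontal distance between pail5 and hook3 below 0.03 m or horizontal distance between pail5 and hook4 below 0.03 m or horizontal distance between pail5 and hook5 below 0.03 m) and (horizontal distance between pail6 and hook0 below 0.03 m or horizontal distance between pail6 and hook1 below 0.03 m or horizontal distance between pail6 and hook2 below 0.03 m or horizontal distance between pail6 and hook3 below 0.03 m or horizontal distance between pail6 and hook4 below 0.03 m or horizontal distance between pail6 and hook5 below 0.03 m) and (horizontal distance between pail7 and hook0 below 0.03 m or horizontal distance between pail7 and hook1 below 0.03 m or horizontal distance between pail7 and hook2 below 0.03 m or horizontal distance between pail7 and hook3 below 0.03 m or horizontal distance between pail7 and hook4 below 0.03 m or horizontal distance between pail7 and hook5 below 0.03 m) and horizontal distance between pail1 and pail2 above 0.052 m and horizontal distance between each of pail1, pail2 and pail3 above 0.052 m and horizontal distance between each of pail1, pail2, pail3 and pail4 above 0.052 m and horizontal distance between each of pail1, pail2, pail3, pail4 and pail5 above 0.052 m and horizontal distance between each of pail1, pail2, pail3, pail4, pail5 and pail6 above 0.052 m and horizontal distance between each of pail1, pail2, pail3, pail4, pail5, pail6 and pail7 above 0.052 m), for 0.3 s.
2. the start switch is twisted to its stop (value of joint switch above 1.1 rad), for 0.1 s.
3. the start switch has sprung back (value of joint switch below 0.1 rad), for 0.2 s.
At the end, for the whole second after the job is handed in: Each pail present hangs on its own hook: origin within 30 mm (level) of under a seat middle and above 50 mm, weight on the carousel, tilt under 0.3 rad, under 0.15 m/s, pails over 52 mm apart. The switch, turned past 1.1 rad after that, is back below 0.1 rad (all of step 1 and linear speed of each of pail1, pail2, pail3, pail4, pail5, pail6, pail7 below 0.15 m/s and value of joint switch below 0.1 rad); the robot touches nothing.
It fails at once if a bystander is moved more than 60 mm (distance of any of dispenser, tyre_lever, grater, mug, chalk, spanner from where it was at the start of the episode above 0.06 m).
It fails at once if an upright bystander is knocked over (angle between any of dispenser, grater, mug's own z axis and vertical above 0.6 rad).
Of pail1, pail2, pail3, pail4 only 3 to 4 are there at a start; the rules pass over those that are not, and their reading is None.
Of pail6, pail7 only 1 to 1 are there at a start; the rules pass over those that are not, and their reading is None.
At some moment in a run one of pail1, pail2, pail3, pail4 may be knocked a few centimetres aside while the robot is not near it.
It also fails if it takes over 210 s, if anything falls off the work surface, if the arm or the gripper's body presses on something with over 40 N, if the wrist force passes 120 N, or if a joint passes its speed limit or range.

## Working session

There is one attempt and no reset: what is moved stays moved. The work goes in short steps, Python scripts to look and compute and a tool call to move; the robot and the scene stay as the last step left them, time stands still between calls to the robot, and variables do not carry over. Pictures are saved under pics/ and viewed, and the job is handed in when it is done.

Besides the shell and the picture viewer there is one more tool, called in YAML: its name, and indented under it one key for each argument. jog_arm: Moves the arm, as the interface text tells. Its arguments: {"type":"object","properties":{"series":{"type":"array","items":{"type":"array","items":{"type":"number"}}},"grip_force":{"type":"number"}},"required":["series"]}

```bash
ls; mkdir -p pics; python3 - <<'E'
from rig import *
import cv2,numpy as np
o=get_obs(); print({k:np.round(v,3).tolist() for k,v in o.items()})
for n in ["side","top","wrist"]:
    c=camera(n); cv2.imwrite(f"pics/{n}0.png",c["img"][:,:,::-1]); print(n,np.round(c["camera_matrix"],1).tolist(),np.round(c["D"],4),np.round(c["rvec"],3).ravel(),np.round(c["tvec"],3).ravel())
    R=cv2.Rodrigues(np.array(c["rvec"],float))[0]; print("pos",-R.T@np.array(c["tvec"]).ravel())
E
```

```text
pics
{'time': 0.0, 'q': [-1.376, 0.528, 1.434, 0.0, 1.181, -0.178], 'joint_velocities': [0.0, -0.001, -0.0, -0.001, -0.002, 0.001], 'joint_torque': [-0.0, -44.005, -17.659, 0.063, 0.058, -0.0], 'position': [0.228, -0.581, 0.222], 'tool_rot': [-0.584, 0.399, -0.398, 0.585], 'ft_force': [0.335, 0.912, 0.07], 'moment': [0.008, -0.012, 0.001], 'grip_width': 0.087}
side [[407.3, 0.0, 317.9], [0.0, 407.3, 200.1], [0.0, 0.0, 1.0]] [-0.0539  0.      0.      0.      0.    ] [ 2.285 -0.163  0.066] [-0.526  0.202  1.074]
pos [ 0.43144374 -0.74278651  0.85638726]
top [[431.9, 0.0, 316.5], [0.0, 431.9, 196.4], [0.0, 0.0, 1.0]] [-0.0419  0.      0.      0.      0.    ] [ 2.093 -2.129  0.218] [0.037 0.578 1.219]
pos [0.31477428 0.02662463 1.31202518]
wrist [[309.2, 0.0, 319.5], [0.0, 309.2, 196.5], [0.0, 0.0, 1.0]] [0.0144 0.     0.     0.     0.    ] [-2.393  1.632  0.24 ] [-0.623 -0.034  0.392]
pos [ 0.30085042 -0.55288407  0.38412265]
```

View pics/side0.png

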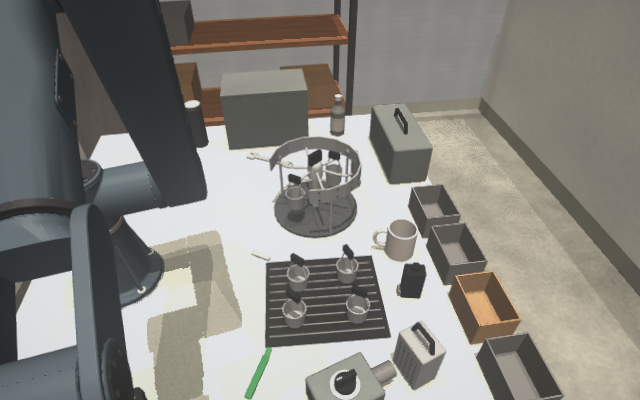

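View pics/top0.png

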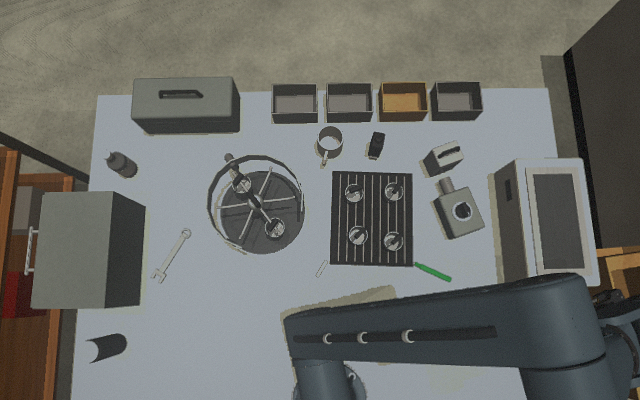

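View pics/wrist0.png

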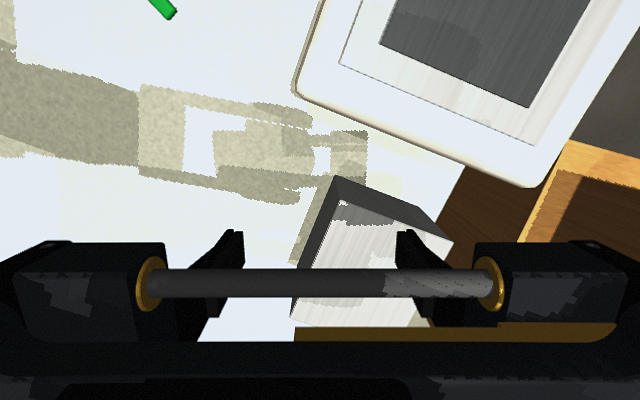

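```bash
cat > h.py <<'E'
from rig import *
import cv2,numpy as np
from scipy.spatial.transform import Rotation as Ro
class Cam:
    def __init__(s,n):
        c=camera(n); s.img=c["img"][:,:,::-1].copy(); s.depth=c["depth"]; s.K=np.array(c["camera_matrix"],float); s.D=np.array(c["D"],float)
        s.R=cv2.Rodrigues(np.array(c["rvec"],float))[0]; s.rv=np.array(c["rvec"],float).reshape(3,1);s.t=np.array(c["tvec"],float).reshape(3); s.pos=-s.R.T@s.t
    def ray(s,u,v):
        p=cv2.undistortPoints(np.array([[[u,v]]],float),s.K,s.D)[0,0]; return s.R.T@np.array([p[0],p[1],1.])
    def plane(s,u,v,z):
        d=s.ray(u,v); return s.pos+d*(z-s.pos[2])/d[2]
    def pix(s,P):
        return cv2.projectPoints(np.array(P,float).reshape(-1,1,3),s.rv,s.t.reshape(3,1),s.K,s.D)[0].reshape(-1,2)
    def cloud(s):
        v,u=np.mgrid[0:400,0:640]; 
        p=cv2.undistortPoints(np.stack([u,v],-1).reshape(-1,1,2).astype(float),s.K,s.D).reshape(400,640,2)
        d=s.depth[...,None]; X=np.concatenate([p*d,d],-1); return (X-s.t)@s.R
    def crop(s,name,u0,v0,w,h,k):
        im=s.img[v0:v0+h,u0:u0+w]; cv2.imwrite(name,cv2.resize(im,None,fx=k,fy=k,interpolation=cv2.INTER_CUBIC))
def tool():
    o=get_obs(); return np.array(o["position"]),Ro.from_quat(o["tool_rot"]).as_matrix(),o
E
python3 - <<'E'
from h import *
c=Cam("top"); c.crop("pics/topA.png",200,140,230,140,3.4); c.crop("pics/topB.png",400,120,120,90,6)
np.save("top0.npy",c.cloud())
X=c.cloud(); print(np.median(X[300:370,150:250,2]),(c.depth==0).mean())
s=Cam("side"); s.crop("pics/sideA.png",240,120,160,220,2.7)
p,R,o=tool(); print(p,R)
E
```

```text
-0.00022828774478220615 0.00395703125
[ 0.22819493 -0.58148847  0.2220587 ] [[ 3.65174018e-01 -1.93136709e-04  9.30939256e-01]
 [-9.30938709e-01  1.02879484e-03  3.65174017e-01]
 [-1.02827401e-03 -9.99999452e-01  1.95890707e-04]]
```

View pics/topA.png

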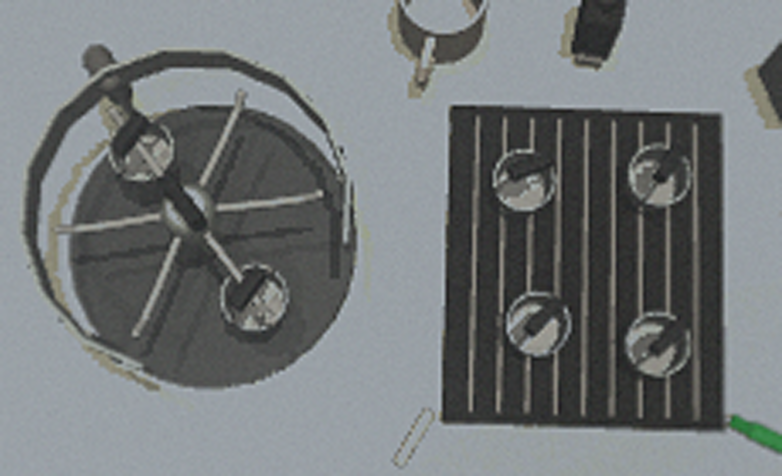

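View pics/topB.png

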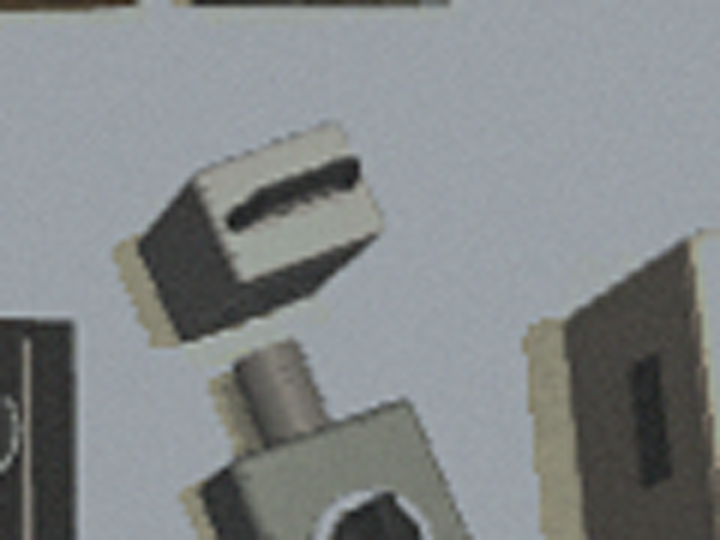

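View pics/sideA.png

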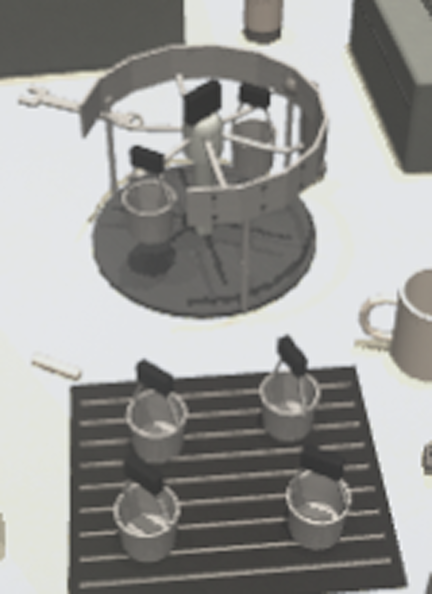

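```bash
cat > meas.py <<'E'
from h import *
def comps(X,mask,minn=6):
    n,l,st,ce=cv2.connectedComponentsWithStats(mask.astype(np.uint8),connectivity=8)
    return [(l==i) for i in range(1,n) if st[i,4]>=minn]
def bar(P):
    xy=P[:,:2]; r=cv2.minAreaRect((xy*1000).astype(np.float32)); (cx,cy),(w,h),a=r
    if w<h: a+=90
    return cx,cy,max(w,h),min(w,h),(a+90)%180-90
E
python3 - <<'E'
from meas import *
c=Cam("top"); X=c.cloud()
Z=X[...,2]
m=(Z>0.098)&(Z<0.116)
for k in comps(X,m):
    P=X[k]; print("z~.107",len(P),np.round(bar(P),1),P[:,2].max().round(3))
m=(Z>0.19)&(Z<0.215)&(X[...,1]>0)
for k in comps(X,m):
    P=X[k]; print("knob",len(P),np.round(bar(P),1),P[:,2].max().round(3))
m=(Z>0.14)&(Z<0.184)&(abs(X[...,0]-0.53)<0.2)&(abs(X[...,1]-0.2)<0.2)
for k in comps(X,m):
    P=X[k]; print("ring",len(P),P[:,2].max().round(3),P[:,:2].min(0).round(3),P[:,:2].max(0).round(3))
# rack foot fit: 
for n in ("top",):
    m=(Z>0.172)&(Z<0.184)&(abs(X[...,0]-0.53)<0.2)&(abs(X[...,1]-0.2)<0.2)
    P=X[m][:,:2]; A=np.c_[2*P,np.ones(len(P))]; s=np.linalg.lstsq(A,(P**2).sum(1),rcond=None)[0]; print("hoop",len(P),s[:2],np.sqrt(s[2]+s[0]**2+s[1]**2))
    cc=s[:2]; ang=np.sort(np.degrees(np.arctan2(P[:,1]-cc[1],P[:,0]-cc[0]))); g=np.diff(np.r_[ang,ang[0]+360]); i=g.argsort()[-3:]; print(ang[i],g[i])
E
```

```text
z~.107 19 [ 9.050e+02  2.715e+02  4.440e+01  1.400e+00 -3.000e-01] 0.115
z~.107 296 [808.6 410.2 303.5  71.  -76. ] 0.116
z~.107 54 [ 740.  -159.8   25.    23.3    4. ] 0.112
z~.107 66 [ 667.6 -330.7   71.5   35.4   56. ] 0.116
z~.107 163 [687.7 616.5  53.3  48.5 -41.6] 0.116
z~.107 13 [ 667.7 -387.2   26.8    2.2  -71. ] 0.115
z~.107 357 [ 4.917e+02 -5.283e+02  3.324e+02  8.600e+00  4.000e-01] 0.116
z~.107 7 [652.9 259.3   7.3   1.5 -67. ] 0.115
z~.107 6 [623.9 265.6  13.6   3.  -25.2] 0.111
z~.107 18 [613.5 221.4  36.9  10.   10.2] 0.113
z~.107 54 [ 593.  -204.4   35.8   11.7  -32.5] 0.113
z~.107 25 [593.2 253.3  44.7  15.2  57.2] 0.114
z~.107 58 [591.  -84.8  35.6  12.5 -68.5] 0.115
z~.107 291 [4.202e+02 5.601e+02 2.979e+02 7.200e+00 3.000e-01] 0.116
z~.107 80 [ 525.  -397.1   41.7   15.9   21.7] 0.114
z~.107 6 [507.3 154.7   8.6   2.2 -71.8] 0.112
z~.107 57 [478.8 146.   54.6  44.3 -86. ] 0.113
z~.107 60 [463.4 -92.1  34.5  11.8 -45.9] 0.114
z~.107 56 [ 444.1 -195.6   35.5   10.   -47. ] 0.114
z~.107 69 [166.1 601.6  56.7  23.   18.6] 0.116
z~.107 7 [ 55.3 -53.2   6.1   2.7  62.6] 0.114
z~.107 6 [ 32.4 -57.7  10.    1.4  31.9] 0.111
knob 95 [545.9 194.2  45.   13.7  37.4] 0.213
knob 526 [4.211e+02 5.606e+02 2.979e+02 7.500e+00 4.000e-01] 0.215
knob 244 [420.5 755.8 288.9  14.6   0.8] 0.215
ring 967 0.184 [0.432 0.063] [0.692 0.326]
ring 612 0.184 [0.448 0.088] [0.644 0.302]
ring 126 0.175 [0.578 0.218] [0.632 0.26 ]
ring 26 0.184 [0.418 0.225] [0.432 0.253]
hoop 504 [0.55275181 0.19928785] 0.11952101609941332
[ 176.46598405 -133.69974871 -173.43026463] [ 7.55096585 13.1725313  21.63859347]
```

```bash
python3 - <<'E'
from meas import *
ctr=np.array([0.546,0.194])
for n in ("top","side"):
    c=Cam(n); X=c.cloud(); d=X[...,:2]-ctr; r=np.hypot(*np.moveaxis(d,-1,0)); a=np.degrees(np.arctan2(d[...,1],d[...,0]))%360
    m=(X[...,2]>0.14)&(X[...,2]<0.184)&(r>0.118)&(r<0.138)
    P=X[m][:,:2]; A=np.c_[2*P,np.ones(len(P))]; s=np.linalg.lstsq(A,(P**2).sum(1),rcond=None)[0]; print(n,"hoop",len(P),s[:2],np.sqrt(s[2]+s[0]**2+s[1]**2))
    h=np.histogram(a[m],bins=72,range=(0,360))[0]; print(h.tolist())
    # hooks
    m=(X[...,2]>0.135)&(X[...,2]<0.165)&(r>0.03)&(r<0.108)
    print(np.histogram(a[m],bins=72,range=(0,360))[0].tolist())
    m=(X[...,2]>0.19)&(X[...,2]<0.215)&(r<0.04); print(bar(X[m]),X[m].mean(0))
    # pail bars hung
    m=(X[...,2]>0.15)&(X[...,2]<0.18)&(r<0.115)&(r>0.05)
    for k in comps(X,m): 
        dd=X[k].mean(0)[:2]-ctr; print(len(X[k]),np.round(bar(X[k]),1), X[k][:,2].max(), np.hypot(*dd),np.degrees(np.arctan2(dd[1],dd[0])))
    m=(X[...,2]<0.03)&(X[...,2]>0.004)&(r<0.16)
    P=X[m]; print("foot",len(P),np.median(P[:,2]))
E
```

```text
top hoop 927 [0.54567142 0.194442  ] 0.12845059411128082
[21, 20, 25, 25, 25, 24, 30, 26, 27, 28, 23, 27, 25, 24, 23, 22, 22, 20, 23, 20, 15, 16, 17, 14, 12, 9, 14, 13, 10, 9, 8, 8, 7, 6, 0, 0, 0, 0, 0, 0, 0, 0, 0, 0, 0, 0, 0, 0, 0, 0, 0, 12, 8, 10, 9, 8, 11, 9, 10, 7, 13, 14, 15, 11, 14, 15, 19, 19, 18, 21, 25, 21]
[0, 0, 0, 0, 1, 4, 9, 39, 8, 4, 1, 0, 0, 0, 0, 0, 0, 0, 15, 56, 2, 0, 0, 0, 0, 0, 0, 0, 0, 0, 21, 51, 1, 0, 0, 0, 0, 0, 0, 0, 2, 4, 15, 46, 7, 2, 1, 0, 0, 0, 0, 0, 0, 0, 9, 58, 4, 0, 0, 0, 0, 0, 0, 0, 0, 0, 6, 56, 10, 0, 0, 0]
(546.1322631835938, 194.4184112548828, 45.689247131347656, 13.696739196777344, 37.48265838623047) [0.54504883 0.19365979 0.20740455]
10 [639.1 154.6  11.5   6.1   2.1] 0.15799564150472512 0.10189942224453222 -22.749100892014923
9 [628.6 257.    9.2   4.   47.5] 0.16038111756797124 0.10342678691523424 37.211267367938966
80 [610.5 242.6  36.1  13.3 -36.6] 0.174976373719801 0.07910265907341003 36.832461143219305
10 [558.8  93.7  11.1   5.4  74.8] 0.1597958818132559 0.1020405832802886 -83.01209183506899
14 [534.3 295.1  12.5   6.7 -87.5] 0.1578019691094
[... 844 characters left out ...]
 0, 0, 0, 0, 0, 28, 10, 1, 0, 0, 0, 0, 0, 0, 0, 3, 37, 28, 0, 0, 0, 0]
(549.1310424804688, 190.57493591308594, 48.38887023925781, 16.311647415161133, 37.37000274658203) [0.54828976 0.1874658  0.20172566]
91 [615.  244.9  34.4  34.1 -18.5] 0.17163630271663227 0.07959298504231611 32.25438040629486
7 [452.7 230.5   5.5   5.2  47.3] 0.15957239947189364 0.09982011343373073 158.59717485273723
9 [645.3 150.8   8.5   7.3  38.6] 0.15500870701763092 0.1081795381481043 -23.78521115319879
99 [485.5 142.4  34.8  14.7 -36.9] 0.1726357160713346 0.08142321819396252 -138.36684955691857
9 [465.8 129.5  10.    6.3  58.8] 0.15564949407545173 0.10328453401551416 -140.80792388024202
foot 2584 0.008720215888514734
```

```bash
cat > plan.py <<'E'
from h import *
# waypoints: (x,y,z,psi_deg,steps) -> row numbers (mm, rad), from present pose, tool kept pointing down
def plan(wps,show=True):
    p,R,o=tool(); psi0=np.degrees(np.arctan2(R[1,0],R[0,0]))
    print("now",np.round(p,4),"psi",psi0.round(1),"down-axis",np.round(R[:,1],3),"q",np.round(o["q"],2),"w",round(o["grip_width"],4),"t",o["time"], "F",np.round(o["ft_force"],1))
    for w in wps:
        c,s=np.cos(np.radians(w[3])),np.sin(np.radians(w[3]))
        T=np.array([[c,0,-s],[s,0,c],[0,-1,0]],float)
        d=R.T@(np.array(w[:3])-p)*1000; rv=Ro.from_matrix(R.T@T).as_rotvec()
        print(w,"->",np.round(d,1).tolist(),np.round(rv,3).tolist())
E
python3 - <<'E'
from plan import *
plan([(0.228,-0.581,0.30,-68.6),(0.546,0.194,0.30,-52.5)])
E
```

```text
now [ 0.2282 -0.5817  0.2224] psi -68.6 down-axis [-0.  0. -1.] q [-1.38  0.53  1.43  0.    1.18 -0.18] w 0.0872 t 0.4 F [-0.2  0.5 -0.1]
(0.228, -0.581, 0.3, -68.6) -> [-0.8, -77.6, 0.0] [-0.0, 0.0, -0.0]
(0.546, 0.194, 0.3, -52.5) -> [-606.1, -77.4, 579.1] [-0.0, -0.281, -0.0]
```

jog_arm:
  series:
    - [0,-60,0,0,0,0,-1]
    - [-30,-77,30,0,-0.05,0,-1]
    - [-70,-77,70,0,-0.1,0,-1]
    - [-606,-77,579,0,-0.281,0,-1]
    - [-606,-77,579,0,-0.281,0,-1]
    - [-606,-77,579,0,-0.281,0,-1]
    - [-606,-77,579,0,-0.281,0,-1]
    - [-606,-77,579,0,-0.281,0,-1]
    - [-606,-77,579,0,-0.281,0,-1]
    - [-606,-77,579,0,-0.281,0,-1]
    - [-606,-77,579,0,-0.281,0,-1]
    - [-606,-77,579,0,-0.281,0,-1]
    - [-606,-77,579,0,-0.281,0,-1]
    - [-606,-77,579,0,-0.281,0,-1]
    - [-606,-77,579,0,-0.281,0,-1]
    - [-606,-77,579,0,-0.281,0,-1]
    - [-606,-77,579,0,-0.281,0,-1]
    - [-606,-77,579,0,-0.281,0,-1]
  grip_force: 15

```text
time: 2.65
position: [0.5455, 0.1924, 0.2996]
tool_rot: [0.634, -0.313, 0.313, -0.634]
ft_force: [-0.2, -0.2, -0.2]
grip_width: 0.0868
```

```bash
python3 - <<'E'
from plan import *
plan([(0.546,0.194,0.30,-52.5)])
c=Cam("wrist"); cv2.imwrite("pics/w1.png",c.img)
for z in (0.209,): print(c.pix([[0.546,0.194,z],[0.5487,0.1905,z]]))
E
```

```text
now [0.5455 0.1924 0.2996] psi -52.6 down-axis [-0.001 -0.    -1.   ] q [ 0.15  0.38  1.46 -0.    1.3   1.06] w 0.0868 t 2.65 F [-0.2 -0.2 -0.2]
(0.546, 0.194, 0.3, -52.5) -> [-0.9, -0.4, 1.4] [0.001, -0.001, -0.0]
[[318.79529515 198.54264891]
 [323.9655391  198.5228934 ]]
```

View pics/w1.png

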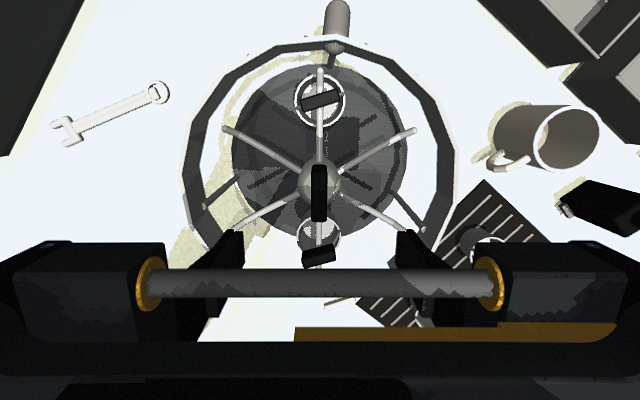

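```bash
python3 - <<'E'
from meas import *
c=Cam("wrist"); X=c.cloud()
m=(X[...,2]>0.2)&(X[...,2]<0.217)&(np.hypot(X[...,0]-.546,X[...,1]-.194)<0.05)
print(m.sum(),bar(X[m]),X[m].mean(0)); v,u=np.nonzero(m); print(u.min(),u.max(),v.min(),v.max())
g=c.img.max(2)<40; g[:, :300]=0; g[:,340:]=0; g[235:]=0; g[:150]=0
v,u=np.nonzero(g); print(u.min(),u.max(),v.min(),v.max(),u.mean(),v.mean())
r=cv2.minAreaRect(np.c_[u,v].astype(np.float32)); print(r,c.plane(*r[0],0.209))
E
```

```text
822 (547.093994140625, 194.88983154296875, 45.15824890136719, 13.200002670288086, 37.09439468383789) [0.54789154 0.19561341 0.20870778]
311 326 170 221
301 339 150 228 318.9723643807574 192.50972364380758
((318.85467529296875, 188.6979522705078), (37.824581146240234, 76.96598815917969), 2.6025619506835938) [0.55309123 0.19919436 0.209     ]
```

```bash
python3 - <<'E'
from plan import *
plan([(0.5465,0.1946,0.185,-52.7),(0.5465,0.1946,0.185,2.5)])
E
```

```text
now [0.5457 0.1924 0.2998] psi -52.6 down-axis [-0. -0. -1.] q [ 0.15  0.38  1.45 -0.    1.3   1.06] w 0.0868 t 2.75 F [-0.2  0.5 -0.7]
(0.5465, 0.1946, 0.185, -52.7) -> [-1.3, 114.8, 1.9] [0.0, 0.002, 0.0]
(0.5465, 0.1946, 0.185, 2.5) -> [-1.3, 114.8, 1.9] [0.0, -0.962, 0.0]
```

jog_arm:
  series:
    - [-1,50,2,0,0,0,-0.5]
    - [-1,95,2,0,0,0,-0.3]
    - [-1,115,2,0,0,0,-0.3]
    - [-1,115,2,0,0,0,0.2]
    - [-1,115,2,0,0,0,0.6]
    - [-1,115,2,0,0,0,1]
    - [-1,115,2,0,0,0,1]
    - [-1,115,2,0,0,0,1]
    - [-1,115,2,0,0,0,1]
  grip_force: 15

```text
time: 3.88
position: [0.5478, 0.1952, 0.1852]
tool_rot: [0.634, -0.312, 0.313, -0.634]
ft_force: [1.7, -3.4, 3.3]
grip_width: 0.0136
```

jog_arm:
  series:
    - [0,0,0,0,-0.05,0,1]
    - [0,0,0,0,-0.15,0,1]
    - [0,0,0,0,-0.28,0,1]
    - [0,0,0,0,-0.41,0,1]
    - [0,0,0,0,-0.54,0,1]
    - [0,0,0,0,-0.67,0,1]
    - [0,0,0,0,-0.79,0,1]
    - [0,0,0,0,-0.88,0,1]
    - [0,0,0,0,-0.94,0,1]
    - [0,0,0,0,-0.96,0,1]
    - [0,0,0,0,-0.96,0,1]
    - [0,0,0,0,-0.96,0,1]

```text
time: 5.38
position: [0.5466, 0.1958, 0.1852]
tool_rot: [0.707, 0.015, -0.016, -0.707]
ft_force: [-1.1, -0.7, 5.9]
grip_width: 0.0141
```

```bash
python3 - <<'E'
from plan import *
plan([(0.5465,0.1946,0.29,3)])
E
```

```text
now [0.5466 0.1958 0.1852] psi 2.5 down-axis [-0.001 -0.    -1.   ] q [0.15 0.51 1.58 0.   1.04 0.11] w 0.0141 t 5.375 F [-1.1 -0.7  5.9]
(0.5465, 0.1946, 0.29, 3) -> [-0.2, -104.8, -1.2] [0.0, -0.009, -0.001]
```

jog_arm:
  series:
    - [0,0,0,0,0,0,0.2]
    - [0,0,0,0,0,0,0]
    - [0,-30,-1,0,0,0,-0.3]
    - [0,-80,-1,0,0,0,-0.3]
    - [0,-105,-1,0,0,0,-0.3]
    - [0,-105,-1,0,0,0,-0.3]

```text
time: 6.12
position: [0.5483, 0.1952, 0.2915]
tool_rot: [-0.707, -0.017, 0.014, 0.707]
ft_force: [0.1, -0.6, -0.2]
grip_width: 0.0553
```

```bash
cat > look.py <<'E'
from meas import *
import sys
ctr=np.array([0.5463,0.1945])
c=Cam("top"); X=c.cloud(); Z=X[...,2]
if len(sys.argv)>1: c.crop(sys.argv[1],200,140,230,140,3.4)
m=(Z>0.098)&(Z<0.120)&(X[...,0]>0.36)&(X[...,0]<0.69)&(X[...,1]>-0.26)&(X[...,1]<0.0)
for k in comps(X,m):
    P=X[k]; print("standing bar",len(P),np.round(bar(P),1),"zmax",P[:,2].max().round(3))
d=X[...,:2]-ctr; r=np.hypot(d[...,0],d[...,1])
m=(Z>0.15)&(Z<0.182)&(r<0.11)&(r>0.05)
for k in comps(X,m,5):
    P=X[k]; dd=P.mean(0)[:2]-ctr
    print("hook/hung" ,len(P),np.round(bar(P),1),P[:,2].max().round(3),"r",np.hypot(*dd).round(3),"ang",(np.degrees(np.arctan2(dd[1],dd[0]))%360).round(1))
m=(Z>0.19)&(Z<0.217)&(r<0.04); 
if m.sum()>30: print("knob",m.sum(),np.round(bar(X[m]),1))
E
python3 look.py pics/t2.png; python3 - <<'E'
from plan import *
plan([(0.444,-0.1955,0.22,43),(0.444,-0.1955,0.096,43)])
E
```

```text
standing bar 55 [ 594.2 -205.1   38.2   11.8  -33.1] zmax 0.114
standing bar 59 [590.5 -84.3  34.8  12.2 -70. ] zmax 0.113
standing bar 61 [463.5 -92.1  35.3  11.9 -45.9] zmax 0.115
standing bar 57 [ 444.  -195.7   36.2   10.   -46.9] zmax 0.115
hook/hung 10 [635.9 147.8  13.    4.6 -41.7] 0.159 r 0.102 ang 332.5
hook/hung 65 [550.6 111.8  35.5  17.7  21.3] 0.175 r 0.081 ang 271.7
hook/hung 11 [550.3 280.9  16.    6.3  19.1] 0.174 r 0.087 ang 87.2
hook/hung 9 [550.5  91.3  10.6   6.1  83.5] 0.156 r 0.104 ang 272.6
hook/hung 8 [544.  296.8   9.7   4.  -81.8] 0.16 r 0.103 ang 91.6
hook/hung 12 [460.6 139.9  12.4   6.1  28.3] 0.16 r 0.102 ang 212.6
now [0.547  0.1949 0.2895] psi 2.5 down-axis [ 0.001  0.    -1.   ] q [0.15 0.4  1.46 0.   1.28 0.11] w 0.0558 t 6.175 F [-0.6 -0.1  0.3]
(0.444, -0.1955, 0.22, 43) -> [-120.2, 69.3, -385.5] [0.0, -0.706, 0.001]
(0.444, -0.1955, 0.096, 43) -> [-120.3, 193.3, -385.5] [0.0, -0.706, 0.001]
```

View pics/t2.png

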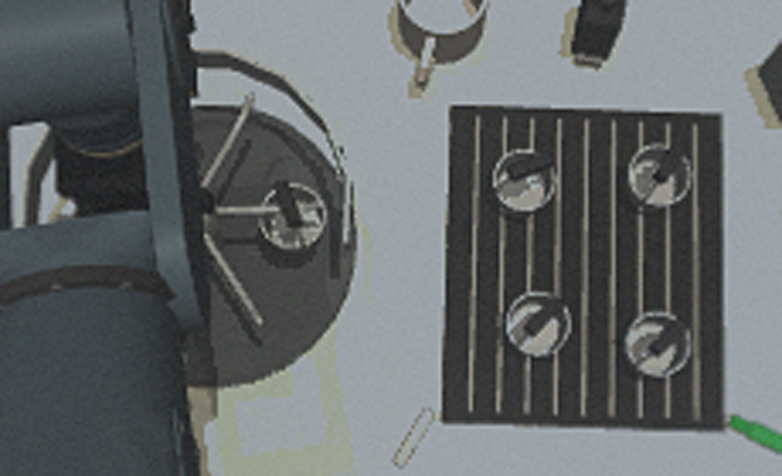

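jog_arm:
  series:
    - [-60,0,-40,0,-0.05,0,-0.3]
    - [-120,10,-385,0,-0.706,0,-0.3]
    - [-120,20,-385,0,-0.706,0,-0.3]
    - [-120,40,-385,0,-0.706,0,-0.3]
    - [-120,69,-385,0,-0.706,0,-0.3]
    - [-120,69,-385,0,-0.706,0,-0.3]
    - [-120,69,-385,0,-0.706,0,-0.3]
    - [-120,69,-385,0,-0.706,0,-0.3]
    - [-120,69,-385,0,-0.706,0,-0.3]
    - [-120,69,-385,0,-0.706,0,-0.3]

```text
time: 7.42
position: [0.4439, -0.1934, 0.2203]
tool_rot: [-0.657, -0.259, 0.259, 0.658]
ft_force: [-0.3, 0.2, 0.3]
grip_width: 0.0565
```

```bash
cat > wl.py <<'E'
from meas import *
import sys
# wrist look: black bar top near given x,y at height z
x,y,z=map(float,sys.argv[2:5])
c=Cam("wrist"); cv2.imwrite(sys.argv[1],c.img); X=c.cloud()
m=(abs(X[...,2]-z)<0.01)&(np.hypot(X[...,0]-x,X[...,1]-y)<0.045)
for k in comps(X,m,30):
    v,u=np.nonzero(k); print("wrist bar",k.sum(),np.round(bar(X[k]),1),X[k][:,2].max().round(3),"px",u.mean().round(),v.mean().round())
E
python3 wl.py pics/w2.png 0.444 -0.1955 0.11; python3 - <<'E'
from plan import *
plan([(0.444,-0.1955,0.097,43)])
E
```

```text
wrist bar 501 [ 444.4 -195.7   35.9   11.3  -46.8] 0.112 px 318.0 195.0
now [ 0.4441 -0.1933  0.2206] psi 43.1 down-axis [-0.     0.001 -1.   ] q [-0.64  0.34  1.78  0.    1.02 -1.39] w 0.0565 t 7.475 F [-0.   0.4  0.2]
(0.444, -0.1955, 0.097, 43) -> [-1.6, 123.6, -1.6] [-0.001, 0.001, 0.0]
```

View pics/w2.png

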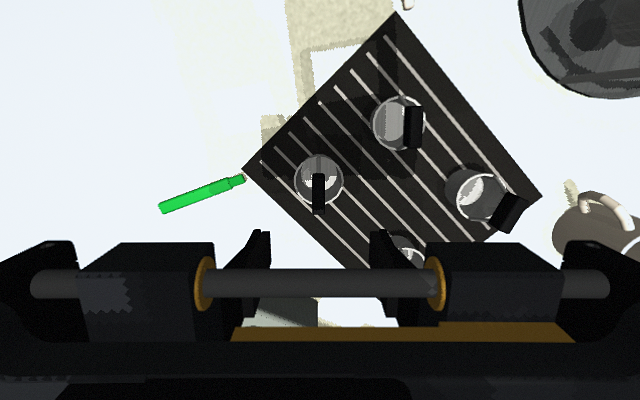

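jog_arm:
  series:
    - [-2,50,-2,0,0,0,-0.3]
    - [-2,100,-2,0,0,0,-0.3]
    - [-2,123,-2,0,0,0,-0.3]
    - [-2,124,-2,0,0,0,0.3]
    - [-2,124,-2,0,0,0,0.8]
    - [-2,124,-2,0,0,0,1]
    - [-2,124,-2,0,0,0,1]
    - [-2,124,-2,0,0,0,1]
  grip_force: 20

```text
time: 8.48
position: [0.4442, -0.1982, 0.0972]
tool_rot: [0.658, 0.259, -0.259, -0.658]
ft_force: [0.6, -0.1, 1.4]
grip_width: 0.0145
```

```bash
python3 - <<'E'
from plan import *
plan([(0.444,-0.1955,0.25,43)])
E
```

```text
now [ 0.4442 -0.1982  0.0972] psi 43.0 down-axis [ 0.001 -0.001 -1.   ] q [-0.65  0.55  1.89  0.    0.7  -1.4 ] w 0.0145 t 8.475 F [ 0.6 -0.1  1.4]
(0.444, -0.1955, 0.25, 43) -> [1.7, -152.8, 1.9] [0.001, -0.001, 0.0]
```

jog_arm:
  series:
    - [0,0,0,0,0,0,1]
    - [0,0,0,0,0,0,1]
    - [0,-5,0,0,0,0,1]
    - [0,-15,0,0,0,0,1]
    - [0,-30,0,0,0,0,1]
    - [0,-30,0,0,0,0,1]

```text
time: 9.22
position: [0.4446, -0.1985, 0.1277]
tool_rot: [0.659, 0.26, -0.259, -0.657]
ft_force: [-0.3, 0.1, -2.4]
grip_width: 0.0116
```

```bash
python3 wl.py pics/w3.png 0.444 -0.197 0.14; python3 - <<'E'
from plan import *
u=np.array([np.cos(np.radians(212.5)),np.sin(np.radians(212.5))]); A=np.array([0.5465,0.1946])
for r in (0.17,0.115,0.078): print(r,A+r*u)
E
```

```text
wrist bar 1727 [ 441.5 -191.8   28.1   26.6  -20.7] 0.15 px 319.0 242.0
0.17 [0.40312345 0.10325907]
0.115 [0.44950998 0.13281055]
0.078 [0.48071547 0.15269063]
```

View pics/w3.png

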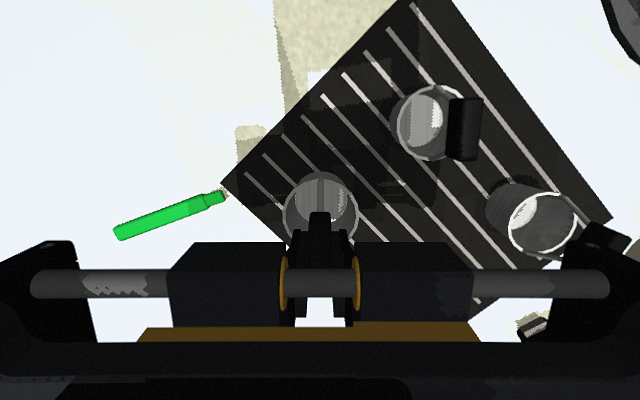

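```bash
python3 - <<'E'
from plan import *
o=np.array([0.537,-0.843])*0.002
w=[(0.4446,-0.1985,0.24,43)]+[(x+o[0],y+o[1],z,32.5) for x,y,z in [(.403,.1033,.24),(.403,.1033,.178),(.4495,.1328,.178),(.4807,.1527,.178),(.4807,.1527,.159)]]
plan(w)
E
```

```text
now [ 0.4442 -0.1982  0.1271] psi 43.0 down-axis [ 0.001 -0.001 -1.   ] q [-0.65  0.5   1.87 -0.    0.78 -1.4 ] w 0.0121 t 9.275 F [ 0.1 -0.9 -1. ]
(0.4446, -0.1985, 0.24, 43) -> [0.1, -112.9, -0.7] [0.001, -0.0, 0.0]
(np.float64(0.40407400000000004), np.float64(0.10161400000000001), 0.24, 32.5) -> [175.0, -113.2, 246.6] [0.001, 0.183, 0.0]
(np.float64(0.40407400000000004), np.float64(0.10161400000000001), 0.178, 32.5) -> [175.0, -51.2, 246.6] [0.001, 0.183, 0.0]
(np.float64(0.45057400000000003), np.float64(0.131114), 0.178, 32.5) -> [229.1, -51.2, 236.5] [0.001, 0.183, 0.0]
(np.float64(0.48177400000000004), np.float64(0.151014), 0.178, 32.5) -> [265.5, -51.2, 229.8] [0.001, 0.183, 0.0]
(np.float64(0.48177400000000004), np.float64(0.151014), 0.159, 32.5) -> [265.5, -32.2, 229.9] [0.001, 0.183, 0.0]
```

jog_arm:
  series:
    - [0,-25,0,0,0,0,1]
    - [0,-65,0,0,0,0,1]
    - [0,-100,0,0,0,0,1]
    - [8,-113,12,0,0.01,0,1]
    - [25,-113,36,0,0.03,0,1]
    - [47,-113,68,0,0.06,0,1]
    - [70,-113,100,0,0.09,0,1]
    - [95,-113,135,0,0.12,0,1]
    - [120,-113,170,0,0.15,0,1]
    - [143,-113,202,0,0.183,0,1]
    - [160,-113,227,0,0.183,0,1]
    - [171,-113,241,0,0.183,0,1]
    - [175,-110,247,0,0.183,0,1]
    - [175,-95,247,0,0.183,0,1]
    - [175,-75,247,0,0.183,0,1]
    - [175,-58,247,0,0.183,0,1]
    - [175,-51,247,0,0.183,0,1]
    - [175,-51,247,0,0.183,0,1]
    - [175,-51,247,0,0.183,0,1]

```text
time: 11.65
position: [0.404, 0.102, 0.1779]
tool_rot: [0.679, 0.198, -0.197, -0.679]
ft_force: [-0.3, -0.7, -1.9]
grip_width: 0.012
```

```bash
python3 look.py; python3 - <<'E'
from plan import *
o=np.array([0.537,-0.843])*0.002
w=[(x+o[0],y+o[1],z,32.5) for x,y,z in [(.4495,.1328,.178),(.4807,.1527,.178),(.4807,.1527,.159)]]
plan(w)
c=Cam("wrist"); cv2.imwrite("pics/w4.png",c.img)
c=Cam("side"); c.crop("pics/s4.png",240,120,160,160,3.5)
E
```

```text
standing bar 56 [ 593.3 -204.4   35.7   12.   -32.8] zmax 0.114
standing bar 60 [591.  -84.4  35.3  13.  -70.4] zmax 0.115
standing bar 60 [463.6 -92.3  35.6  11.9 -45.9] zmax 0.116
hook/hung 9 [636.8 147.1  11.3   3.8 -36.8] 0.158 r 0.102 ang 332.3
hook/hung 11 [633.7 249.4  13.2   5.9  45.5] 0.159 r 0.103 ang 32.7
hook/hung 7 [599.  167.8  16.3   2.5 -27.1] 0.152 r 0.059 ang 332.8
hook/hung 65 [549.3 115.3  35.6  15.   23.1] 0.175 r 0.08 ang 271.8
hook/hung 75 [542.1 276.2  35.5  15.6  19.5] 0.176 r 0.079 ang 93.6
hook/hung 9 [551.   91.2  11.1   3.4 -89. ] 0.158 r 0.104 ang 272.6
hook/hung 7 [548.7 138.4  11.3   5.5 -74. ] 0.154 r 0.056 ang 272.3
hook/hung 13 [542.4 296.5  10.7   5.8 -86. ] 0.159 r 0.103 ang 92.5
hook/hung 11 [455.7 242.7  10.9   6.3 -31.1] 0.157 r 0.103 ang 152.3
knob 112 [546.8 194.2  45.6  14.9 -87.3]
now [0.4041 0.102  0.178 ] psi 32.5 down-axis [ 0.001 -0.    -1.   ] q [-0.02  0.33  1.98 -0.    0.83 -0.59] w 0.0122 t 11.7 F [-0.2 -0.6 -1.4]
(np.float64(0.45057400000000003), np.float64(0.131114), 0.178, 32.5) -> [54.8, 0.1, -0.4] [0.001, -0.0, 0.001]
(np.float64(0.48177400000000004), np.float64(0.151014), 0.178, 32.5) -> [91.8, 0.1, -0.4] [0.001, -0.0, 0.001]
(np.float64(0.48177400000000004), np.float64(0.151014), 0.159, 32.5) -> [91.8, 19.1, -0.4] [0.001, -0.0, 0.001]
```

View pics/w4.png

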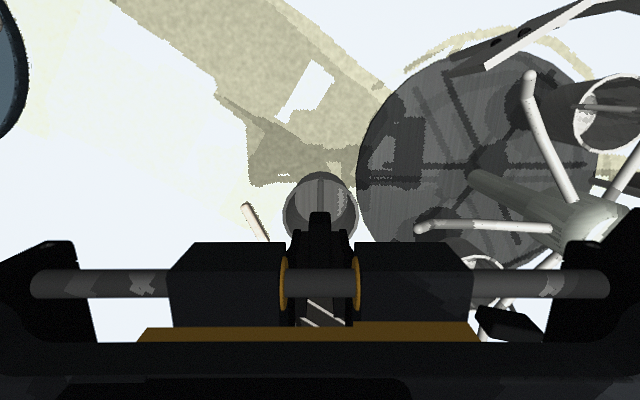

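View pics/s4.png

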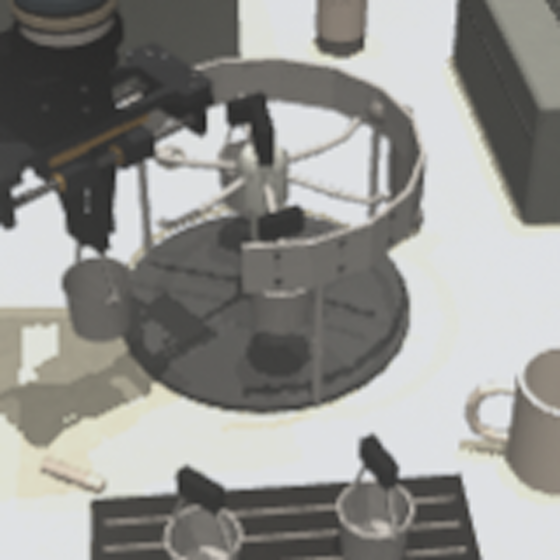

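```bash
python3 - <<'E'
from h import *
p,R,o=tool(); c=Cam("wrist")
for u,v,z in ((421,228,0.155),(445,228,0.145),(545,232,0.145)):
    P=c.plane(u,v,z); print(P, (R.T@(P-p)*1000).round(1))
E
```

```text
[0.45812411 0.13900257 0.155     ] [65.4 23.2  2.1]
[0.47700743 0.14615833 0.145     ] [85.2 33.2 -2. ]
[0.53565494 0.1801049  0.145     ] [152.9  33.3  -4.8]
```

jog_arm:
  series:
    - [8,0,0,0,0,0,1]
    - [25,0,0,0,0,0,1]
    - [45,0,0,0,0,0,1]
    - [65,0,0,0,0,0,1]
    - [82,0,0,0,0,0,1]
    - [92,0,0,0,0,0,1]
    - [92,0,0,0,0,0,1]
    - [92,5,0,0,0,0,1]
    - [92,12,0,0,0,0,1]
    - [92,18,0,0,0,0,1]
    - [92,18,0,0,0,0,1]

```text
time: 13.22
position: [0.4806, 0.1513, 0.1589]
tool_rot: [-0.679, -0.197, 0.198, 0.679]
ft_force: [0.8, 0.1, -1.2]
grip_width: 0.0115
```

```bash
python3 - <<'E'
from plan import *
plan([])
c=Cam("wrist"); cv2.imwrite("pics/w5.png",c.img)
c=Cam("side"); c.crop("pics/s5.png",240,120,160,120,4)
E
```

```text
now [0.4806 0.1513 0.1589] psi 32.5 down-axis [-0.002 -0.    -1.   ] q [ 0.08  0.46  1.8   0.    0.89 -0.48] w 0.0115 t 13.225 F [ 0.8  0.1 -1.2]
```

View pics/s5.png

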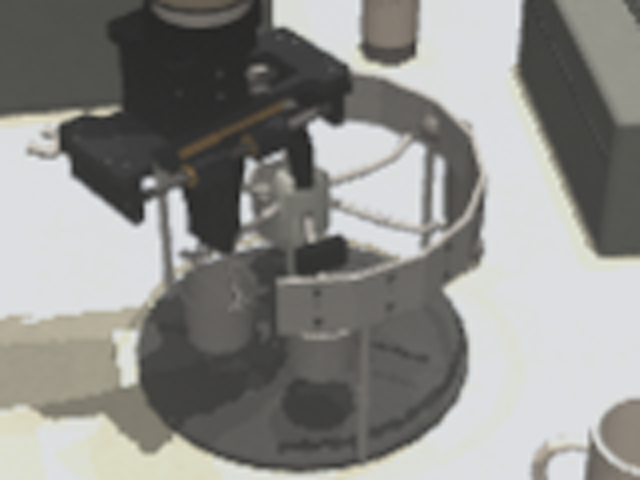

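View pics/w5.png

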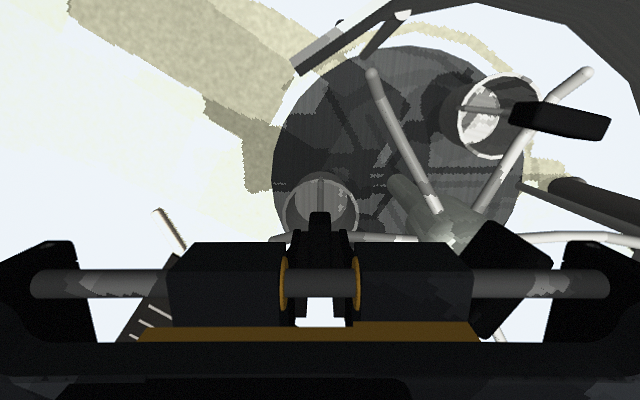

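jog_arm:
  series:
    - [0,0,0,0,0,0,0.6]
    - [0,0,0,0,0,0,0.5]
    - [0,0,0,0,0,0,0.5]
    - [0,-3,0,0,0,0,0.5]
    - [0,-10,0,0,0,0,0.4]
    - [0,-30,0,0,0,0,0.3]
    - [0,-70,0,0,0,0,0]
    - [0,-110,0,0,0,0,-0.3]
    - [0,-120,0,0,0,0,-0.3]
    - [0,-120,0,0,0,0,-0.3]

```text
time: 14.58
position: [0.4812, 0.1515, 0.2799]
tool_rot: [0.679, 0.198, -0.197, -0.679]
ft_force: [1.5, 0.1, -0.1]
grip_width: 0.0551
```

```bash
python3 look.py; python3 - <<'E'
from plan import *
plan([])
c=Cam("wrist"); cv2.imwrite("pics/w6.png",c.img)
c=Cam("side"); c.crop("pics/s6.png",240,120,160,120,4)
E
```

```text
standing bar 55 [ 593.7 -204.5   37.    12.   -33.5] zmax 0.113
standing bar 60 [590.6 -84.2  35.   12.8 -69.7] zmax 0.115
standing bar 58 [463.7 -92.4  35.4  11.8 -46.3] zmax 0.115
hook/hung 64 [549.4 115.9  35.3  16.1  23.5] 0.177 r 0.08 ang 271.5
hook/hung 11 [550.1  91.4  11.6   6.   84.4] 0.162 r 0.103 ang 272.1
hook/hung 12 [456.3 241.4  13.3   6.3 -38.7] 0.158 r 0.102 ang 152.4
now [0.4805 0.1514 0.2788] psi 32.5 down-axis [-0.001 -0.    -1.   ] q [ 0.08  0.3   1.66  0.    1.19 -0.48] w 0.0556 t 14.625 F [-0.1 -1.  -0.2]
```

View pics/s6.png

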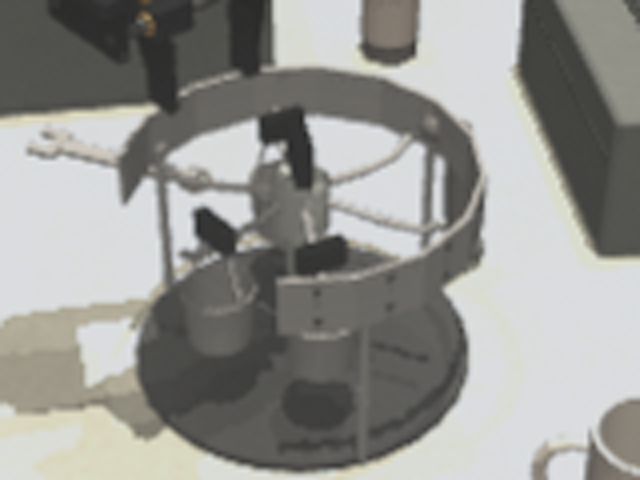

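View pics/w6.png

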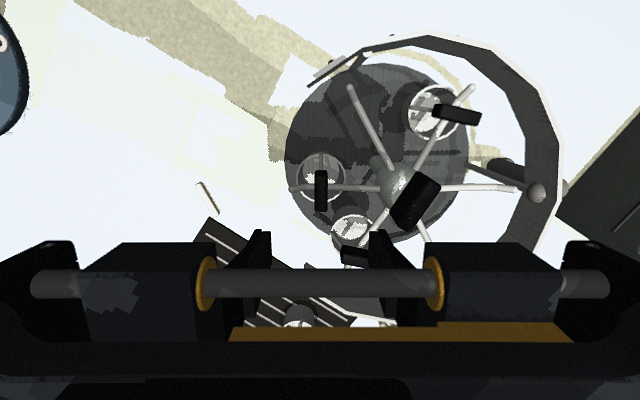

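```bash
python3 - <<'E'
from plan import *
plan([(0.5467,0.1946,0.26,2.6),(0.5467,0.1946,0.185,2.6)])
E
```

```text
now [0.4801 0.1514 0.278 ] psi 32.5 down-axis [-0.003 -0.    -1.   ] q [ 0.08  0.3   1.66  0.    1.19 -0.48] w 0.0564 t 14.725 F [ 0.7 -0.6  0.4]
(0.5467, 0.1946, 0.26, 2.6) -> [79.5, 17.7, 0.7] [-0.001, 0.522, -0.003]
(0.5467, 0.1946, 0.185, 2.6) -> [79.7, 92.7, 0.6] [-0.001, 0.522, -0.003]
```

jog_arm:
  series:
    - [25,5,0,0,0.15,0,-0.3]
    - [60,10,0,0,0.32,0,-0.3]
    - [79,18,0,0,0.48,0,-0.3]
    - [79,18,0,0,0.522,0,-0.3]
    - [79,50,0,0,0.522,0,-0.3]
    - [79,85,0,0,0.522,0,-0.3]
    - [79,94,0,0,0.522,0,-0.3]
    - [79,94,0,0,0.522,0,0.3]
    - [79,94,0,0,0.522,0,0.7]
    - [79,94,0,0,0.522,0,1]
    - [79,94,0,0,0.522,0,1]
    - [79,94,0,0,0.522,0,1]
    - [79,94,0,0,0.522,0,1]
  grip_force: 15

```text
time: 16.35
position: [0.5466, 0.1939, 0.1859]
tool_rot: [0.707, 0.015, -0.017, -0.707]
ft_force: [-4.4, -1.0, 5.8]
grip_width: 0.0139
```

```bash
python3 look.py; python3 - <<'E'
from plan import *
plan([])
E
```

```text
standing bar 55 [ 593.4 -204.5   34.9   11.7  -33. ] zmax 0.113
standing bar 61 [591.  -84.4  35.4  12.3 -70.4] zmax 0.118
standing bar 58 [464.  -92.7  34.2  11.9 -45.8] zmax 0.115
hook/hung 13 [635.6 148.3  14.1   5.7 -29.6] 0.159 r 0.101 ang 332.4
hook/hung 67 [549.3 115.1  35.5  18.8  30.7] 0.174 r 0.08 ang 271.8
hook/hung 29 [551.6 277.7  17.9  11.6  19.3] 0.174 r 0.083 ang 86.3
hook/hung 13 [550.3  92.8  13.8   5.8  86.6] 0.157 r 0.102 ang 272.5
hook/hung 6 [549.9 138.1  11.1   3.1  87.7] 0.153 r 0.056 ang 273.3
hook/hung 62 [480.1 150.5  32.   15.4 -52.5] 0.174 r 0.079 ang 214.7
hook/hung 11 [459.4 139.2   9.7   6.1  26.5] 0.163 r 0.103 ang 212.4
now [0.5466 0.1939 0.1859] psi 2.6 down-axis [-0.002 -0.    -1.   ] q [0.15 0.51 1.58 0.   1.05 0.1 ] w 0.0142 t 16.4 F [-4.9 -0.1  5.9]
```

jog_arm:
  series:
    - [0,0,0,0,-0.009,0,1]
    - [0,0,0,0,-0.036,0,1]
    - [0,0,0,0,-0.079,0,1]
    - [0,0,0,0,-0.137,0,1]
    - [0,0,0,0,-0.208,0,1]
    - [0,0,0,0,-0.29,0,1]
    - [0,0,0,0,-0.38,0,1]
    - [0,0,0,0,-0.475,0,1]
    - [0,0,0,0,-0.572,0,1]
    - [0,0,0,0,-0.667,0,1]
    - [0,0,0,0,-0.757,0,1]
    - [0,0,0,0,-0.839,0,1]
    - [0,0,0,0,-0.91,0,1]
    - [0,0,0,0,-0.968,0,1]
    - [0,0,0,0,-1.011,0,1]
    - [0,0,0,0,-1.038,0,1]
    - [0,0,0,0,-1.047,0,1]
    - [0,0,0,0,-1.047,0,1]

```text
time: 18.65
position: [0.547, 0.1941, 0.1859]
tool_rot: [-0.604, -0.367, 0.368, 0.605]
ft_force: [-4.3, 0.4, 5.9]
grip_width: 0.0138
```

jog_arm:
  series:
    - [0,0,0,0,0,0,0.2]
    - [0,0,0,0,0,0,0]
    - [0,-30,0,0,0,0,-0.3]
    - [0,-70,0,0,0,0,-0.3]
    - [0,-75,0,0,0,0,-0.3]
    - [0,-75,0,0,0,0,-0.3]

```text
time: 19.4
position: [0.5479, 0.1938, 0.2604]
tool_rot: [0.604, 0.367, -0.367, -0.604]
ft_force: [-0.1, 0.5, -0.5]
grip_width: 0.0558
```

```bash
python3 look.py pics/t7.png; python3 - <<'E'
from plan import *
plan([(0.4635,-0.0922,0.26,44),(0.4635,-0.0922,0.097,44)])
E
```

```text
standing bar 55 [ 592.9 -204.1   36.7   11.6  -33.2] zmax 0.112
standing bar 58 [591.  -84.1  35.1  12.2 -70.2] zmax 0.114
standing bar 59 [463.7 -92.3  35.   12.  -46.4] zmax 0.115
hook/hung 7 [638.9 147.    7.2   5.1  68.6] 0.16 r 0.105 ang 332.4
hook/hung 62 [616.6 153.9  26.6  24.8  37.5] 0.174 r 0.081 ang 328.7
hook/hung 54 [548.8 115.   34.8  10.4  -1.4] 0.176 r 0.079 ang 269.7
hook/hung 12 [550.8  92.6  14.1   5.6 -89.8] 0.159 r 0.103 ang 272.5
hook/hung 12 [460.9 139.7  12.2   5.7  43.1] 0.158 r 0.102 ang 212.6
now [0.5473 0.1937 0.2596] psi 62.6 down-axis [-0.002 -0.    -1.   ] q [ 0.15  0.43  1.5  -0.    1.21 -0.94] w 0.056 t 19.45 F [0.4 0.3 0.2]
(0.4635, -0.0922, 0.26, 44) -> [-292.4, -0.2, -57.4] [-0.001, 0.324, -0.001]
(0.4635, -0.0922, 0.097, 44) -> [-292.2, 162.8, -57.6] [-0.001, 0.324, -0.001]
```

View pics/t7.png

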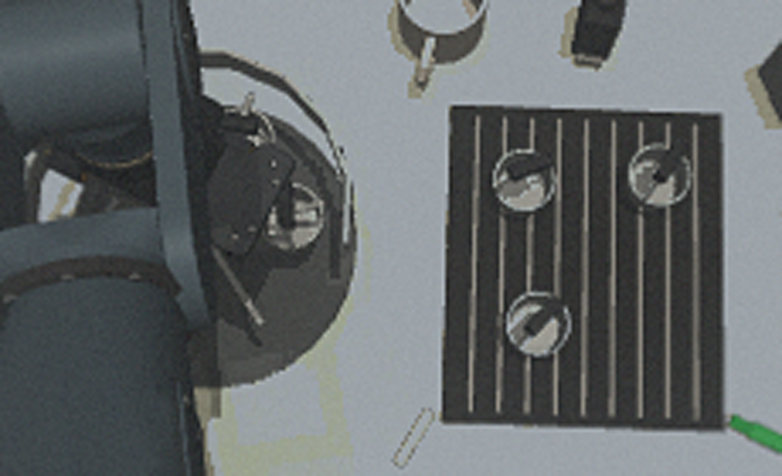

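jog_arm:
  series:
    - [-40,0,-8,0,0.05,0,-0.3]
    - [-100,0,-20,0,0.15,0,-0.3]
    - [-160,0,-32,0,0.25,0,-0.3]
    - [-220,0,-43,0,0.324,0,-0.3]
    - [-275,30,-54,0,0.324,0,-0.3]
    - [-292,60,-57.5,0,0.324,0,-0.3]
    - [-292,80,-57.5,0,0.324,0,-0.3]
    - [-292,80,-57.5,0,0.324,0,-0.3]
    - [-292,80,-57.5,0,0.324,0,-0.3]

```text
time: 20.58
position: [0.4645, -0.0915, 0.1805]
tool_rot: [-0.655, -0.265, 0.265, 0.656]
ft_force: [0.2, 0.1, 0.3]
grip_width: 0.0568
```

```bash
python3 wl.py pics/w8.png 0.4637 -0.0923 0.11; python3 - <<'E'
from plan import *
plan([(0.4637,-0.0924,0.097,44)])
E
```

```text
wrist bar 676 [463.4 -92.5  35.5  12.  -45.5] 0.112 px 318.0 206.0
now [ 0.4648 -0.0916  0.1809] psi 44.0 down-axis [ 0.001 -0.    -1.   ] q [-0.43  0.39  1.85 -0.    0.9  -1.2 ] w 0.0567 t 20.625 F [-0.1 -0.7  0. ]
(0.4637, -0.0924, 0.097, 44) -> [-1.4, 83.9, 0.3] [0.001, 0.001, 0.0]
```

jog_arm:
  series:
    - [-1,30,0,0,0,0,-0.3]
    - [-1,70,0,0,0,0,-0.3]
    - [-1,83,0,0,0,0,-0.3]
    - [-1,83,0,0,0,0,0.3]
    - [-1,83,0,0,0,0,0.8]
    - [-1,83,0,0,0,0,1]
    - [-1,83,0,0,0,0,1]
    - [-1,83,0,0,0,0,1]
    - [-1,83,0,0,0,0,1]
    - [-1,83,0,0,0,0,1]
  grip_force: 20

```text
time: 21.88
position: [0.4636, -0.0925, 0.0978]
tool_rot: [0.656, 0.265, -0.265, -0.656]
ft_force: [-2.3, 0.7, 3.0]
grip_width: 0.012
```

```bash
python3 - <<'E'
from plan import *
p,R,o=tool(); b=np.array([.4636,-.0924]); print("bar along tool z mm:",(R.T@np.r_[b-p[:2],0]*1000).round(1))
plan([(.403,.1033,.24,32.5),(.403,.1033,.178,32.5)])
E
```

```text
bar along tool z mm: [ 0.1 -0.   0.1]
now [ 0.4636 -0.0925  0.0978] psi 44.0 down-axis [ 0. -0. -1.] q [-0.43  0.54  1.92 -0.    0.68 -1.2 ] w 0.012 t 21.875 F [-2.3  0.7  3. ]
(0.403, 0.1033, 0.24, 32.5) -> [92.4, -142.2, 183.0] [0.0, 0.201, -0.0]
(0.403, 0.1033, 0.178, 32.5) -> [92.4, -80.2, 183.0] [0.0, 0.201, -0.0]
```

jog_arm:
  series:
    - [0,-5,0,0,0,0,1]
    - [0,-20,0,0,0,0,1]
    - [0,-45,0,0,0,0,1]
    - [2,-68,5,0,0,0,1]
    - [10,-80,20,0,0.03,0,1]
    - [23,-80,45,0,0.06,0,1]
    - [38,-80,75,0,0.1,0,1]
    - [53,-80,105,0,0.14,0,1]
    - [68,-80,135,0,0.17,0,1]
    - [80,-80,159,0,0.2,0,1]
    - [89,-80,176,0,0.201,0,1]
    - [92,-80,183,0,0.201,0,1]
    - [92,-80,183,0,0.201,0,1]
    - [92,-80,183,0,0.201,0,1]

```text
time: 23.62
position: [0.4032, 0.1026, 0.1776]
tool_rot: [0.679, 0.198, -0.197, -0.679]
ft_force: [0.2, 0.6, -1.0]
grip_width: 0.0116
```

```bash
python3 look.py; python3 - <<'E'
from plan import *
plan([(.4807,.1527,.178,32.5),(.4807,.1527,.160,32.5)])
c=Cam("wrist"); cv2.imwrite("pics/w9.png",c.img)
E
```

```text
standing bar 54 [ 593.  -204.3   34.    11.6  -32.8] zmax 0.113
standing bar 60 [590.6 -84.   34.3  12.9 -67.8] zmax 0.114
hook/hung 11 [636.2 146.5  12.1   5.8   0.7] 0.159 r 0.103 ang 332.5
hook/hung 10 [633.9 250.7   9.3   6.   27.6] 0.159 r 0.105 ang 32.6
hook/hung 75 [617.1 157.3  35.5  13.   81.3] 0.175 r 0.079 ang 331.5
hook/hung 67 [549.6 116.8  35.6  11.7   4.1] 0.174 r 0.078 ang 272.1
hook/hung 12 [550.5  91.4  11.4   5.8  86.6] 0.16 r 0.103 ang 272.5
hook/hung 12 [542.9 296.7   9.6   7.1 -77.8] 0.161 r 0.103 ang 92.6
hook/hung 61 [475.7 233.8  31.   12.4  79.2] 0.173 r 0.081 ang 151.0
hook/hung 11 [455.7 241.9  11.6   5.8 -37.4] 0.158 r 0.102 ang 152.6
knob 116 [545.9 194.6  44.6  14.6 -25.9]
now [0.4032 0.1025 0.1776] psi 32.4 down-axis [ 0. -0. -1.] q [-0.02  0.33  1.98 -0.    0.83 -0.59] w 0.0118 t 23.675 F [-0.5  0.5 -2. ]
(0.4807, 0.1527, 0.178, 32.5) -> [92.4, -0.4, 0.8] [0.0, -0.001, 0.0]
(0.4807, 0.1527, 0.16, 32.5) -> [92.3, 17.6, 0.8] [0.0, -0.001, 0.0]
```

View pics/w9.png

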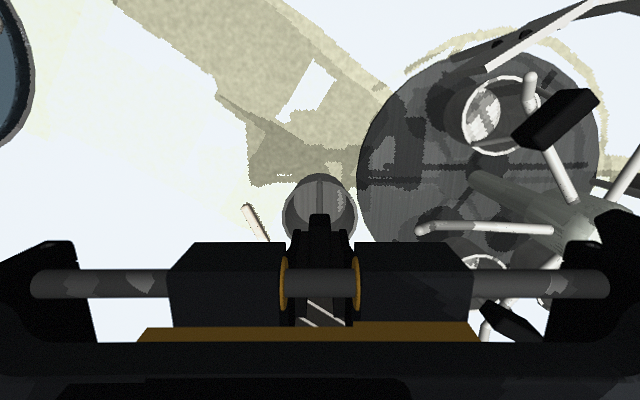

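jog_arm:
  series:
    - [8,0,1,0,0,0,1]
    - [25,0,1,0,0,0,1]
    - [45,0,1,0,0,0,1]
    - [65,0,1,0,0,0,1]
    - [82,0,1,0,0,0,1]
    - [92,0,1,0,0,0,1]
    - [92,0,1,0,0,0,1]
    - [92,5,1,0,0,0,1]
    - [92,12,1,0,0,0,1]
    - [92,17,1,0,0,0,1]
    - [92,17,1,0,0,0,1]

```text
time: 25.1
position: [0.4792, 0.1531, 0.16]
tool_rot: [-0.679, -0.197, 0.198, 0.679]
ft_force: [0.2, 0.1, -2.6]
grip_width: 0.012
```

```bash
python3 - <<'E'
from plan import *
plan([])
c=Cam("wrist"); cv2.imwrite("pics/w10.png",c.img)
E
```

```text
now [0.4792 0.1531 0.16  ] psi 32.5 down-axis [-0.001 -0.    -1.   ] q [ 0.09  0.46  1.8  -0.    0.89 -0.48] w 0.012 t 25.1 F [ 0.2  0.1 -2.6]
```

View pics/w10.png

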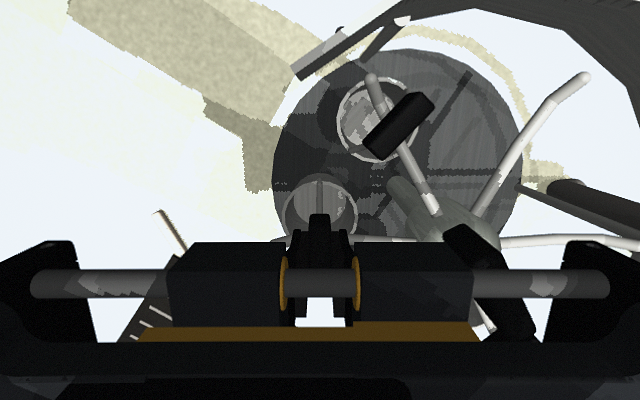

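jog_arm:
  series:
    - [0,0,0,0,0,0,0.6]
    - [0,0,0,0,0,0,0.5]
    - [0,0,0,0,0,0,0.5]
    - [0,-3,0,0,0,0,0.5]
    - [0,-10,0,0,0,0,0.4]
    - [0,-30,0,0,0,0,0.3]
    - [0,-70,0,0,0,0,0]
    - [0,-110,0,0,0,0,-0.3]
    - [0,-120,0,0,0,0,-0.3]
    - [0,-120,0,0,0,0,-0.3]

```text
time: 26.4
position: [0.4797, 0.1534, 0.2809]
tool_rot: [0.679, 0.198, -0.197, -0.679]
ft_force: [-0.1, 0.4, -1.6]
grip_width: 0.0551
```

```bash
python3 look.py; python3 - <<'E'
from plan import *
plan([(0.5467,0.1946,0.26,-117.4),(0.5467,0.1946,0.185,-117.4)])
c=Cam("wrist"); cv2.imwrite("pics/w11.png",c.img)
c=Cam("side"); c.crop("pics/s11.png",240,120,160,120,4)
E
```

```text
standing bar 55 [ 593.  -204.5   36.8   12.   -32.6] zmax 0.114
standing bar 58 [591.4 -84.5  34.6  13.  -70.1] zmax 0.117
hook/hung 66 [550.3 116.6  35.9  11.7   4.8] 0.173 r 0.078 ang 272.2
hook/hung 11 [550.2  92.6  13.5   5.5  78.5] 0.159 r 0.103 ang 272.1
hook/hung 81 [472.3 236.8  37.2  30.3 -59. ] 0.174 r 0.084 ang 152.3
now [0.479  0.1533 0.2798] psi 32.5 down-axis [-0.001 -0.    -1.   ] q [ 0.09  0.29  1.66 -0.    1.19 -0.48] w 0.0555 t 26.45 F [-0.   0.  -0.4]
(0.5467, 0.1946, 0.26, -117.4) -> [79.3, 19.7, -1.5] [0.001, 2.616, -0.001]
(0.5467, 0.1946, 0.185, -117.4) -> [79.4, 94.7, -1.5] [0.001, 2.616, -0.001]
```

View pics/s11.png

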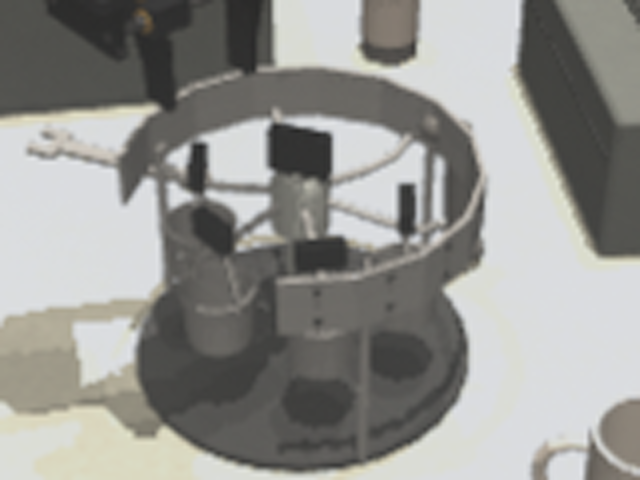

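View pics/w11.png

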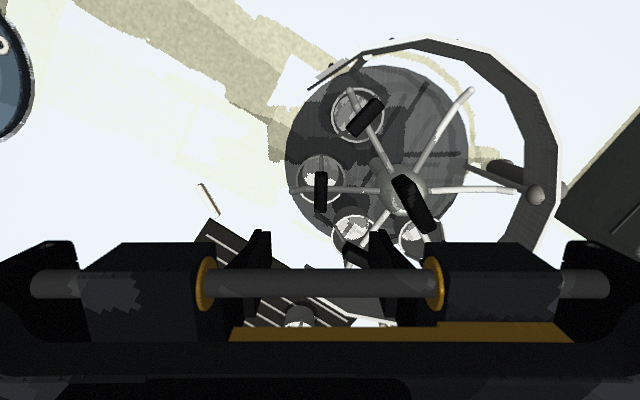

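jog_arm:
  series:
    - [10,0,0,0,0.15,0,-0.3]
    - [30,0,0,0,0.33,0,-0.3]
    - [50,5,0,0,0.51,0,-0.3]
    - [70,10,-1,0,0.69,0,-0.3]
    - [79,18,-1,0,0.87,0,-0.3]
    - [79,18,-1,0,1.05,0,-0.3]
    - [79,18,-1,0,1.23,0,-0.3]
    - [79,18,-1,0,1.41,0,-0.3]
    - [79,18,-1,0,1.59,0,-0.3]
    - [79,18,-1,0,1.77,0,-0.3]
    - [79,18,-1,0,1.95,0,-0.3]
    - [79,18,-1,0,2.13,0,-0.3]
    - [79,18,-1,0,2.31,0,-0.3]
    - [79,18,-1,0,2.47,0,-0.3]
    - [79,18,-1,0,2.58,0,-0.3]
    - [79,18,-1,0,2.616,0,-0.3]
    - [79,18,-1,0,2.616,0,-0.3]
    - [79,18,-1,0,2.616,0,-0.3]

```text
time: 28.8
position: [0.5468, 0.1949, 0.2622]
tool_rot: [-0.368, 0.604, -0.604, 0.367]
ft_force: [-1.1, 0.2, 0.1]
grip_width: 0.0565
```

```bash
python3 wl.py pics/w12.png 0.5467 0.1946 0.209; python3 - <<'E'
from plan import *
plan([(0.5467,0.1946,0.185,-117.3)])
E
```

```text
wrist bar 1099 [547.3 194.3  45.3  13.9 -27.9] 0.211 px 320.0 211.0
now [0.5469 0.1949 0.2623] psi -117.4 down-axis [-0. -0. -1.] q [ 0.15  0.42  1.5  -0.    1.22  2.2 ] w 0.0562 t 28.85 F [ 0.3 -0.3 -0.1]
(0.5467, 0.1946, 0.185, -117.3) -> [0.3, 77.3, 0.0] [0.0, -0.001, 0.0]
```

jog_arm:
  series:
    - [0,30,0,0,0,0,-0.3]
    - [0,65,0,0,0,0,-0.3]
    - [0,77,0,0,0,0,-0.3]
    - [0,77,0,0,0,0,0.3]
    - [0,77,0,0,0,0,0.7]
    - [0,77,0,0,0,0,1]
    - [0,77,0,0,0,0,1]
    - [0,77,0,0,0,0,1]
    - [0,77,0,0,0,0,1]
  grip_force: 15

```text
time: 29.98
position: [0.5467, 0.1942, 0.186]
tool_rot: [0.368, -0.604, 0.604, -0.367]
ft_force: [-1.9, -2.4, 4.1]
grip_width: 0.0138
```

jog_arm:
  series:
    - [0,0,0,0,-0.009,0,1]
    - [0,0,0,0,-0.036,0,1]
    - [0,0,0,0,-0.079,0,1]
    - [0,0,0,0,-0.137,0,1]
    - [0,0,0,0,-0.208,0,1]
    - [0,0,0,0,-0.29,0,1]
    - [0,0,0,0,-0.38,0,1]
    - [0,0,0,0,-0.475,0,1]
    - [0,0,0,0,-0.572,0,1]
    - [0,0,0,0,-0.669,0,1]
    - [0,0,0,0,-0.766,0,1]
    - [0,0,0,0,-0.863,0,1]
    - [0,0,0,0,-0.96,0,1]
    - [0,0,0,0,-1.057,0,1]
    - [0,0,0,0,-1.154,0,1]
    - [0,0,0,0,-1.251,0,1]

```text
time: 31.98
position: [0.5467, 0.1944, 0.186]
tool_rot: [0.652, -0.273, 0.273, -0.652]
ft_force: [-2.2, -5.1, 5.1]
grip_width: 0.0139
```

jog_arm:
  series:
    - [0,0,0,0,-0.097,0,1]
    - [0,0,0,0,-0.194,0,1]
    - [0,0,0,0,-0.291,0,1]
    - [0,0,0,0,-0.386,0,1]
    - [0,0,0,0,-0.477,0,1]
    - [0,0,0,0,-0.562,0,1]
    - [0,0,0,0,-0.64,0,1]
    - [0,0,0,0,-0.708,0,1]
    - [0,0,0,0,-0.764,0,1]
    - [0,0,0,0,-0.806,0,1]
    - [0,0,0,0,-0.832,0,1]
    - [0,0,0,0,-0.841,0,1]
    - [0,0,0,0,-0.841,0,1]

```text
time: 33.6
position: [0.5466, 0.1945, 0.186]
tool_rot: [0.707, 0.015, -0.016, -0.707]
ft_force: [-2.4, -3.4, 5.4]
grip_width: 0.0137
```

```bash
python3 look.py; python3 - <<'E'
from plan import *
plan([])
E
```

```text
standing bar 55 [ 593.6 -204.6   35.9   11.8  -33.1] zmax 0.115
standing bar 60 [590.2 -84.5  35.2  12.5 -71.3] zmax 0.115
hook/hung 11 [635.8 147.3  12.9   4.5 -29.1] 0.159 r 0.101 ang 332.2
hook/hung 67 [614.5 156.4  33.7  11.6  59.9] 0.175 r 0.078 ang 329.9
hook/hung 63 [549.8 114.7  36.7  11.7  19.9] 0.176 r 0.08 ang 271.7
hook/hung 30 [552.6 278.1  18.5  11.7  17.6] 0.173 r 0.083 ang 86.1
hook/hung 12 [550.8  92.3  13.4   6.3 -66.6] 0.158 r 0.103 ang 272.4
hook/hung 6 [550.  139.4   8.3   2.8  89.5] 0.151 r 0.056 ang 273.4
hook/hung 12 [460.4 139.7  13.1   6.   27.4] 0.158 r 0.103 ang 212.4
now [0.5466 0.1945 0.186 ] psi 2.5 down-axis [-0.    -0.001 -1.   ] q [ 0.15  0.51  1.58 -0.    1.05  0.11] w 0.0142 t 33.65 F [-3.1 -3.3  4.9]
```

jog_arm:
  series:
    - [0,0,0,0,0,0,0.2]
    - [0,0,0,0,0,0,0]
    - [0,-30,0,0,0,0,-0.3]
    - [0,-70,0,0,0,0,-0.3]
    - [0,-75,0,0,0,0,-0.3]
    - [0,-75,0,0,0,0,-0.3]

```text
time: 34.4
position: [0.5468, 0.1952, 0.2603]
tool_rot: [-0.707, -0.015, 0.015, 0.707]
ft_force: [-0.4, 0.4, -0.8]
grip_width: 0.0555
```

```bash
python3 - <<'E'
from plan import *
plan([(0.5907,-0.0844,0.18,20.3)])
E
```

```text
now [0.5468 0.1952 0.2603] psi 2.5 down-axis [ 0.  0. -1.] q [0.15 0.43 1.5  0.   1.21 0.11] w 0.0555 t 34.4 F [-0.4  0.4 -0.8]
(0.5907, -0.0844, 0.18, 20.3) -> [31.8, 80.2, -281.2] [-0.0, -0.311, 0.0]
```

jog_arm:
  series:
    - [5,0,-40,0,-0.05,0,-0.3]
    - [12,0,-100,0,-0.12,0,-0.3]
    - [18,0,-160,0,-0.2,0,-0.3]
    - [25,0,-220,0,-0.28,0,-0.3]
    - [30,30,-268,0,-0.311,0,-0.3]
    - [32,65,-281,0,-0.311,0,-0.3]
    - [32,80,-281,0,-0.311,0,-0.3]
    - [32,80,-281,0,-0.311,0,-0.3]
    - [32,80,-281,0,-0.311,0,-0.3]

```text
time: 35.52
position: [0.5916, -0.0834, 0.1814]
tool_rot: [0.696, 0.126, -0.125, -0.696]
ft_force: [-0.4, -0.2, -0.7]
grip_width: 0.0568
```

```bash
python3 wl.py pics/w13.png 0.5907 -0.0844 0.11; python3 - <<'E'
from plan import *
plan([(0.5905,-0.0844,0.0975,20.3)])
E
```

```text
wrist bar 663 [590.9 -84.7  36.   11.4 -69.8] 0.112 px 318.0 207.0
now [ 0.5918 -0.0835  0.1818] psi 20.4 down-axis [ 0.002 -0.001 -1.   ] q [-0.33  0.54  1.55  0.    1.05 -0.68] w 0.0567 t 35.575 F [0.3 0.9 0.6]
(0.5905, -0.0844, 0.0975, 20.3) -> [-1.7, 84.3, -0.3] [0.001, 0.001, 0.002]
```

View pics/w13.png

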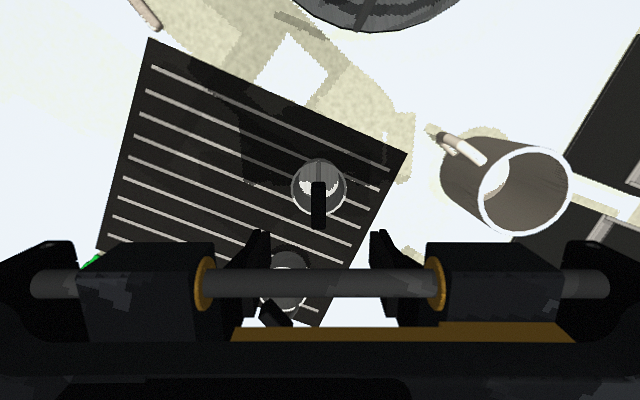

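jog_arm:
  series:
    - [-1,30,0,0,0,0,-0.3]
    - [-1,70,0,0,0,0,-0.3]
    - [-1,83,0,0,0,0,-0.3]
    - [-1,83,0,0,0,0,0.3]
    - [-1,83,0,0,0,0,0.8]
    - [-1,83,0,0,0,0,1]
    - [-1,83,0,0,0,0,1]
    - [-1,83,0,0,0,0,1]
    - [-1,83,0,0,0,0,1]
    - [-1,83,0,0,0,0,1]
  grip_force: 20

```text
time: 36.83
position: [0.5904, -0.0848, 0.0978]
tool_rot: [0.696, 0.125, -0.124, -0.696]
ft_force: [-0.0, 1.4, 1.6]
grip_width: 0.0114
```

```bash
python3 - <<'E'
from plan import *
p,R,o=tool(); b=np.array([.5908,-.0846]); print("bar in tool mm:",(R.T@np.r_[b-p[:2],0]*1000).round(1))
plan([(.46,.0,.178,30),(.403,.1033,.178,32.5)])
E
```

```text
bar in tool mm: [0.4 0.  0.1]
now [ 0.5904 -0.0848  0.0978] psi 20.3 down-axis [ 0.001 -0.    -1.   ] q [-0.33  0.65  1.61  0.    0.88 -0.68] w 0.0114 t 36.825 F [-0.   1.4  1.6]
(0.46, 0.0, 0.178, 30) -> [-92.9, -80.3, 124.7] [0.0, -0.17, 0.001]
(0.403, 0.1033, 0.178, 32.5) -> [-110.6, -80.4, 241.4] [0.0, -0.213, 0.001]
```

jog_arm:
  series:
    - [0,-5,0,0,0,0,1]
    - [0,-20,0,0,0,0,1]
    - [0,-45,0,0,0,0,1]
    - [-5,-68,7,0,0,0,1]
    - [-18,-80,24,0,-0.03,0,1]
    - [-37,-80,50,0,-0.06,0,1]
    - [-57,-80,77,0,-0.1,0,1]
    - [-77,-80,104,0,-0.14,0,1]
    - [-92,-80,130,0,-0.17,0,1]
    - [-99,-80,160,0,-0.19,0,1]
    - [-104,-80,190,0,-0.21,0,1]
    - [-108,-80,217,0,-0.213,0,1]
    - [-110,-80,235,0,-0.213,0,1]
    - [-111,-80,241,0,-0.213,0,1]
    - [-111,-80,241,0,-0.213,0,1]
    - [-111,-80,241,0,-0.213,0,1]

```text
time: 38.83
position: [0.4031, 0.1023, 0.1778]
tool_rot: [0.679, 0.198, -0.197, -0.679]
ft_force: [-0.1, -0.5, -1.3]
grip_width: 0.0117
```

```bash
python3 look.py; python3 - <<'E'
from plan import *
plan([(.4807,.1527,.178,32.5),(.4807,.1527,.160,32.5)])
c=Cam("wrist"); cv2.imwrite("pics/w14.png",c.img)
E
```

```text
standing bar 54 [ 593.2 -204.4   35.9   11.8  -33. ] zmax 0.114
hook/hung 86 [620.5 157.1  38.4  32.2   6.9] 0.175 r 0.081 ang 330.9
hook/hung 13 [632.8 250.2  12.6   5.9  26.6] 0.159 r 0.103 ang 32.7
hook/hung 81 [614.5 237.9  35.5  19.3 -55.2] 0.176 r 0.076 ang 32.3
hook/hung 63 [549.6 114.6  36.6  11.7  20. ] 0.175 r 0.08 ang 271.6
hook/hung 75 [542.8 274.9  35.7  12.7  20. ] 0.175 r 0.079 ang 93.5
hook/hung 11 [550.3  91.2  11.2   5.7  89.2] 0.156 r 0.104 ang 272.5
hook/hung 11 [542.3 296.8  11.4   6.1 -88. ] 0.157 r 0.103 ang 92.6
hook/hung 5 [498.2 219.3   8.6   3.6 -17.3] 0.152 r 0.055 ang 152.7
hook/hung 11 [4.563e+02 2.427e+02 1.150e+01 5.600e+00 1.000e-01] 0.16 r 0.103 ang 152.2
knob 112 [546.2 194.2  45.5  14.2 -86.8]
now [0.4031 0.1023 0.1777] psi 32.4 down-axis [ 0.001 -0.    -1.   ] q [-0.02  0.33  1.98 -0.    0.83 -0.59] w 0.012 t 38.875 F [ 0.3 -0.9 -1.4]
(0.4807, 0.1527, 0.178, 32.5) -> [92.6, -0.3, 0.9] [0.001, -0.001, 0.001]
(0.4807, 0.1527, 0.16, 32.5) -> [92.6, 17.7, 0.9] [0.001, -0.001, 0.001]
```

View pics/w14.png

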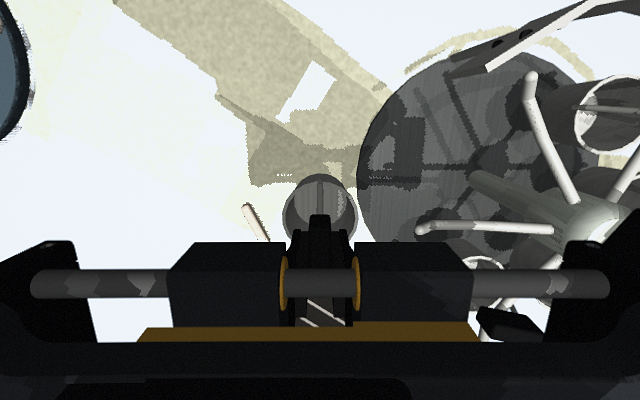

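jog_arm:
  series:
    - [8,0,1,0,0,0,1]
    - [25,0,1,0,0,0,1]
    - [45,0,1,0,0,0,1]
    - [65,0,1,0,0,0,1]
    - [82,0,1,0,0,0,1]
    - [92,0,1,0,0,0,1]
    - [92,0,1,0,0,0,1]
    - [92,5,1,0,0,0,1]
    - [92,12,1,0,0,0,1]
    - [92,17,1,0,0,0,1]
    - [92,17,1,0,0,0,1]

```text
time: 40.3
position: [0.4789, 0.1529, 0.16]
tool_rot: [-0.679, -0.197, 0.198, 0.679]
ft_force: [0.8, 0.2, -2.6]
grip_width: 0.0119
```

```bash
python3 - <<'E'
from plan import *
plan([])
c=Cam("wrist"); cv2.imwrite("pics/w15.png",c.img)
E
```

```text
now [0.4789 0.1529 0.16  ] psi 32.5 down-axis [-0.002 -0.    -1.   ] q [ 0.09  0.46  1.8   0.    0.89 -0.48] w 0.0119 t 40.3 F [ 0.8  0.2 -2.6]
```

View pics/w15.png

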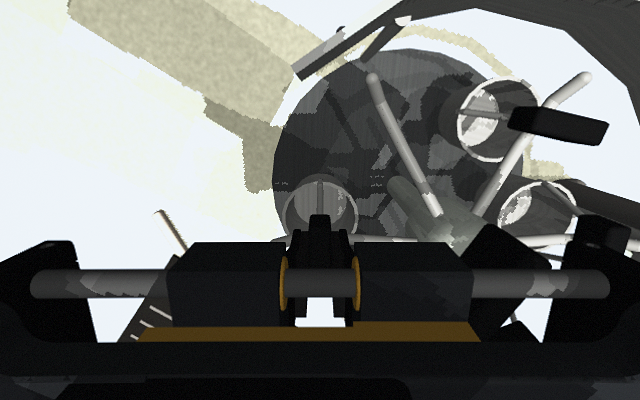

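jog_arm:
  series:
    - [0,0,0,0,0,0,0.6]
    - [0,0,0,0,0,0,0.5]
    - [0,0,0,0,0,0,0.5]
    - [0,-3,0,0,0,0,0.5]
    - [0,-10,0,0,0,0,0.4]
    - [0,-30,0,0,0,0,0.3]
    - [0,-70,0,0,0,0,0]
    - [0,-110,0,0,0,0,-0.3]
    - [0,-120,0,0,0,0,-0.3]
    - [0,-120,0,0,0,0,-0.3]

```text
time: 41.6
position: [0.4794, 0.1531, 0.2809]
tool_rot: [0.679, 0.198, -0.197, -0.679]
ft_force: [-0.6, -1.0, -0.8]
grip_width: 0.0552
```

```bash
python3 look.py; python3 - <<'E'
from plan import *
plan([(0.5467,0.1946,0.26,2.5),(0.5467,0.1946,0.186,2.5)])
c=Cam("wrist"); cv2.imwrite("pics/w16.png",c.img)
E
```

```text
standing bar 56 [ 593.4 -204.7   35.3   11.7  -32.4] zmax 0.115
hook/hung 63 [549.8 114.7  36.2  11.7  20. ] 0.178 r 0.08 ang 271.7
hook/hung 11 [550.6  92.8  13.6   5.8  84.9] 0.157 r 0.102 ang 272.8
hook/hung 11 [455.2 243.1   9.5   6.4 -40.2] 0.156 r 0.103 ang 152.2
now [0.4787 0.153  0.2798] psi 32.5 down-axis [-0.001 -0.    -1.   ] q [ 0.09  0.29  1.66 -0.    1.19 -0.48] w 0.0556 t 41.65 F [ 0.3 -1.1 -0. ]
(0.5467, 0.1946, 0.26, 2.5) -> [79.7, 19.7, -1.4] [-0.0, 0.523, -0.001]
(0.5467, 0.1946, 0.186, 2.5) -> [79.8, 93.7, -1.5] [-0.0, 0.523, -0.001]
```

View pics/w16.png

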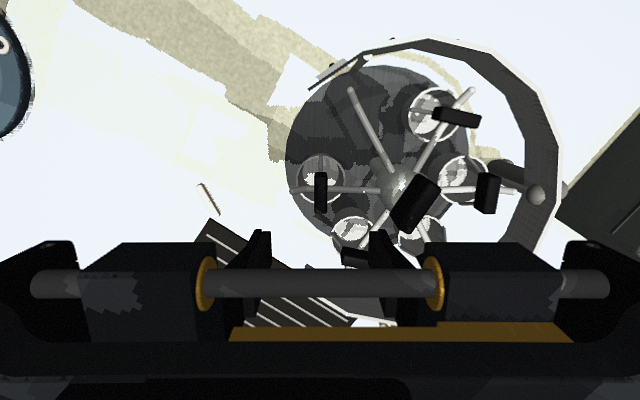

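jog_arm:
  series:
    - [25,5,0,0,0.15,0,-0.3]
    - [60,10,0,0,0.32,0,-0.3]
    - [79,18,-1,0,0.48,0,-0.3]
    - [79,18,-1,0,0.522,0,-0.3]
    - [79,50,-1,0,0.522,0,-0.3]
    - [79,85,-1,0,0.522,0,-0.3]
    - [79,94,-1,0,0.522,0,-0.3]
    - [79,94,-1,0,0.522,0,0.3]
    - [79,94,-1,0,0.522,0,0.7]
    - [79,94,-1,0,0.522,0,1]
    - [79,94,-1,0,0.522,0,1]
    - [79,94,-1,0,0.522,0,1]
    - [79,94,-1,0,0.522,0,1]
  grip_force: 15

```text
time: 43.32
position: [0.5466, 0.1947, 0.187]
tool_rot: [-0.707, -0.016, 0.016, 0.707]
ft_force: [-1.2, 0.1, 3.4]
grip_width: 0.014
```

jog_arm:
  series:
    - [0,0,0,0,-0.009,0,1]
    - [0,0,0,0,-0.036,0,1]
    - [0,0,0,0,-0.079,0,1]
    - [0,0,0,0,-0.137,0,1]
    - [0,0,0,0,-0.208,0,1]
    - [0,0,0,0,-0.29,0,1]
    - [0,0,0,0,-0.38,0,1]
    - [0,0,0,0,-0.475,0,1]
    - [0,0,0,0,-0.572,0,1]
    - [0,0,0,0,-0.667,0,1]
    - [0,0,0,0,-0.757,0,1]
    - [0,0,0,0,-0.839,0,1]
    - [0,0,0,0,-0.91,0,1]
    - [0,0,0,0,-0.968,0,1]
    - [0,0,0,0,-1.011,0,1]
    - [0,0,0,0,-1.038,0,1]
    - [0,0,0,0,-1.047,0,1]
    - [0,0,0,0,-1.047,0,1]

```text
time: 45.58
position: [0.5463, 0.1945, 0.187]
tool_rot: [0.604, 0.367, -0.368, -0.604]
ft_force: [-2.4, -1.7, 6.1]
grip_width: 0.0139
```

jog_arm:
  series:
    - [0,0,0,0,0,0,0.2]
    - [0,0,0,0,0,0,0]
    - [0,-30,0,0,0,0,-0.3]
    - [0,-70,0,0,0,0,-0.3]
    - [0,-75,0,0,0,0,-0.3]
    - [0,-75,0,0,0,0,-0.3]

```text
time: 46.32
position: [0.5464, 0.1946, 0.2612]
tool_rot: [-0.604, -0.367, 0.367, 0.604]
ft_force: [-1.1, 0.8, 0.6]
grip_width: 0.0557
```

```bash
python3 look.py pics/t17.png; python3 - <<'E'
from plan import *
plan([(0.5933,-0.2045,0.18,57.1)])
E
```

```text
standing bar 53 [ 593.2 -204.5   35.6   11.7  -32.7] zmax 0.116
hook/hung 13 [636.1 148.   12.9   6.3 -25.8] 0.16 r 0.102 ang 332.6
hook/hung 63 [616.6 154.4  29.7  13.3  79.4] 0.173 r 0.08 ang 328.9
hook/hung 61 [ 5.495e+02  1.141e+02  3.440e+01  1.240e+01 -1.000e-01] 0.174 r 0.08 ang 270.7
hook/hung 38 [551.1 272.2  19.2  11.2   3.7] 0.175 r 0.077 ang 86.4
hook/hung 11 [550.6  91.2  11.3   5.2  88.6] 0.159 r 0.103 ang 272.6
hook/hung 6 [543.  296.9   9.6   3.5  78.2] 0.159 r 0.103 ang 91.9
hook/hung 11 [461.4 140.2  14.2   5.6  43.9] 0.161 r 0.102 ang 212.8
now [0.5459 0.1945 0.2604] psi 62.6 down-axis [-0.002 -0.    -1.   ] q [ 0.15  0.43  1.5  -0.    1.22 -0.94] w 0.056 t 46.375 F [ 0.6 -0.  -0.6]
(0.5933, -0.2045, 0.18, 57.1) -> [-332.3, 80.4, -226.0] [-0.002, 0.096, -0.001]
```

View pics/t17.png

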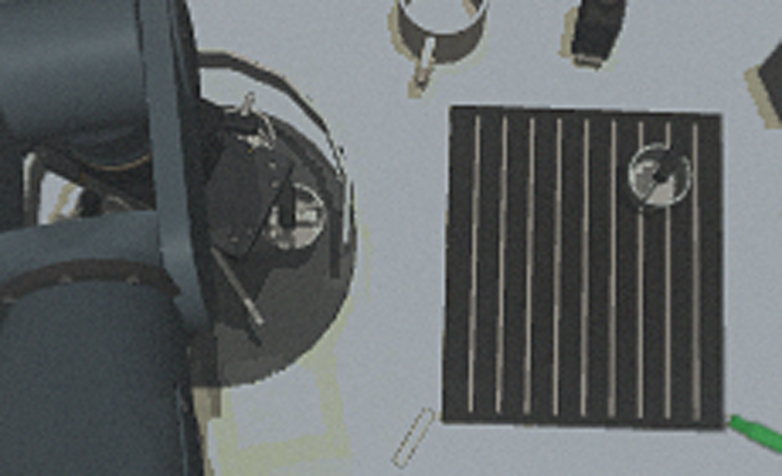

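jog_arm:
  series:
    - [-40,0,-27,0,0.02,0,-0.3]
    - [-90,0,-61,0,0.05,0,-0.3]
    - [-140,0,-95,0,0.08,0,-0.3]
    - [-190,0,-129,0,0.095,0,-0.3]
    - [-240,0,-163,0,0.095,0,-0.3]
    - [-290,20,-197,0,0.095,0,-0.3]
    - [-325,50,-220,0,0.095,0,-0.3]
    - [-332,75,-226,0,0.095,0,-0.3]
    - [-332,80,-226,0,0.095,0,-0.3]
    - [-332,80,-226,0,0.095,0,-0.3]
    - [-332,80,-226,0,0.095,0,-0.3]

```text
time: 47.75
position: [0.5948, -0.2034, 0.1826]
tool_rot: [0.621, 0.339, -0.338, -0.62]
ft_force: [-0.8, -0.2, 0.0]
grip_width: 0.0563
```

```bash
python3 wl.py pics/w18.png 0.5933 -0.2045 0.11; python3 - <<'E'
from plan import *
plan([(0.5932,-0.2046,0.0975,57.3)])
E
```

```text
wrist bar 664 [ 593.2 -204.3   35.6   11.5  -33.1] 0.112 px 317.0 204.0
now [ 0.5949 -0.2034  0.1828] psi 57.2 down-axis [ 0.002 -0.001 -1.   ] q [-0.51  0.58  1.46  0.    1.1  -1.51] w 0.0566 t 47.8 F [-0.8  0.3 -0.6]
(0.5932, -0.2046, 0.0975, 57.3) -> [-1.9, 85.3, 1.0] [0.002, -0.002, 0.0]
```

View pics/w18.png

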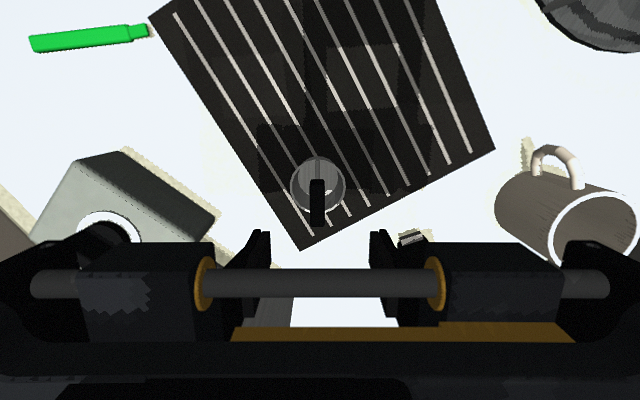

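jog_arm:
  series:
    - [-1,30,1,0,0,0,-0.3]
    - [-1,70,1,0,0,0,-0.3]
    - [-1,84,1,0,0,0,-0.3]
    - [-1,84,1,0,0,0,0.3]
    - [-1,84,1,0,0,0,0.8]
    - [-1,84,1,0,0,0,1]
    - [-1,84,1,0,0,0,1]
    - [-1,84,1,0,0,0,1]
    - [-1,84,1,0,0,0,1]
    - [-1,84,1,0,0,0,1]
  grip_force: 20

```text
time: 49.05
position: [0.593, -0.2046, 0.0979]
tool_rot: [0.621, 0.338, -0.338, -0.621]
ft_force: [-0.7, -0.7, 1.6]
grip_width: 0.0122
```

```bash
python3 - <<'E'
from plan import *
p,R,o=tool(); b=np.array([.5932,-.2044]); print("bar in tool mm:",(R.T@np.r_[b-p[:2],0]*1000).round(1))
plan([(.46,.0,.178,38),(.403,.1033,.178,32.5)])
E
```

```text
bar in tool mm: [ 0.3  0.  -0.1]
now [ 0.593  -0.2046  0.0979] psi 57.1 down-axis [ 0. -0. -1.] q [-0.51  0.69  1.53 -0.    0.93 -1.51] w 0.0122 t 49.05 F [-0.7 -0.7  1.6]
(0.46, 0.0, 0.178, 38) -> [99.6, -80.2, 222.7] [0.0, 0.334, -0.0]
(0.403, 0.1033, 0.178, 32.5) -> [155.5, -80.2, 326.6] [0.0, 0.43, -0.0]
```

jog_arm:
  series:
    - [0,-5,0,0,0,0,1]
    - [0,-20,0,0,0,0,1]
    - [0,-45,0,0,0,0,1]
    - [3,-68,7,0,0,0,1]
    - [11,-80,24,0,0.03,0,1]
    - [23,-80,52,0,0.07,0,1]
    - [37,-80,84,0,0.13,0,1]
    - [52,-80,116,0,0.19,0,1]
    - [67,-80,150,0,0.25,0,1]
    - [83,-80,185,0,0.3,0,1]
    - [99,-80,220,0,0.334,0,1]
    - [117,-80,253,0,0.37,0,1]
    - [133,-80,284,0,0.4,0,1]
    - [146,-80,309,0,0.43,0,1]
    - [153,-80,322,0,0.43,0,1]
    - [155.5,-80,327,0,0.43,0,1]
    - [155.5,-80,327,0,0.43,0,1]
    - [155.5,-80,327,0,0.43,0,1]

```text
time: 51.3
position: [0.4035, 0.1031, 0.1776]
tool_rot: [0.679, 0.198, -0.197, -0.679]
ft_force: [0.1, 0.1, -1.2]
grip_width: 0.012
```

```bash
python3 look.py; python3 - <<'E'
from plan import *
plan([(.4807,.1527,.178,32.5),(.4807,.1527,.160,32.5)])
c=Cam("wrist"); cv2.imwrite("pics/w19.png",c.img)
E
```

```text
hook/hung 11 [6.368e+02 1.465e+02 1.180e+01 5.800e+00 5.000e-01] 0.158 r 0.103 ang 332.5
hook/hung 11 [633.9 250.8   8.2   7.8   2.1] 0.16 r 0.104 ang 32.6
hook/hung 80 [612.7 235.4  35.3  13.3 -61.6] 0.174 r 0.077 ang 31.9
hook/hung 77 [617.1 157.6  36.   12.3  80. ] 0.175 r 0.079 ang 331.4
hook/hung 67 [549.5 117.   35.2  14.4   1.4] 0.173 r 0.079 ang 271.7
hook/hung 78 [543.  271.9  36.2  11.6   1.8] 0.175 r 0.077 ang 93.9
hook/hung 11 [550.4  92.6  14.    4.9  88.9] 0.157 r 0.103 ang 272.4
hook/hung 5 [547.9 141.8   6.1   4.8  63.1] 0.153 r 0.053 ang 272.6
hook/hung 11 [541.3 296.4   8.9   6.6  76.2] 0.16 r 0.103 ang 92.7
hook/hung 6 [498.1 219.    8.7   4.1 -16.4] 0.153 r 0.055 ang 152.7
hook/hung 60 [477.1 233.5  32.2  15.   80.5] 0.175 r 0.081 ang 150.7
hook/hung 8 [454.7 241.7   9.5   4.3 -21.5] 0.159 r 0.104 ang 152.5
knob 114 [546.3 195.   44.7  15.4 -28.2]
now [0.4034 0.1031 0.1776] psi 32.4 down-axis [ 0.001 -0.    -1.   ] q [-0.02  0.33  1.98 -0.    0.83 -0.59] w 0.0116 t 51.35 F [ 0.3  0.1 -1.1]
(0.4807, 0.1527, 0.178, 32.5) -> [91.9, -0.4, 0.4] [0.0, -0.001, 0.0]
(0.4807, 0.1527, 0.16, 32.5) -> [91.9, 17.6, 0.4] [0.0, -0.001, 0.0]
```

View pics/w19.png

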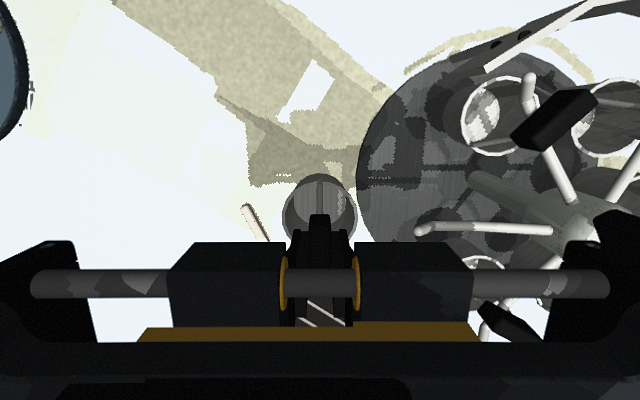

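jog_arm:
  series:
    - [8,0,0,0,0,0,1]
    - [25,0,0,0,0,0,1]
    - [45,0,0,0,0,0,1]
    - [65,0,0,0,0,0,1]
    - [82,0,0,0,0,0,1]
    - [92,0,0,0,0,0,1]
    - [92,0,0,0,0,0,1]
    - [92,5,0,0,0,0,1]
    - [92,12,0,0,0,0,1]
    - [92,17,0,0,0,0,1]
    - [92,17,0,0,0,0,1]

```text
time: 52.78
position: [0.4797, 0.1529, 0.16]
tool_rot: [-0.679, -0.197, 0.198, 0.679]
ft_force: [0.5, 0.1, -0.9]
grip_width: 0.012
```

```bash
python3 - <<'E'
from plan import *
plan([])
c=Cam("wrist"); cv2.imwrite("pics/w20.png",c.img)
E
```

```text
now [0.4797 0.1529 0.16  ] psi 32.5 down-axis [-0.002 -0.    -1.   ] q [ 0.09  0.46  1.8  -0.    0.89 -0.48] w 0.012 t 52.775 F [ 0.5  0.1 -0.9]
```

View pics/w20.png

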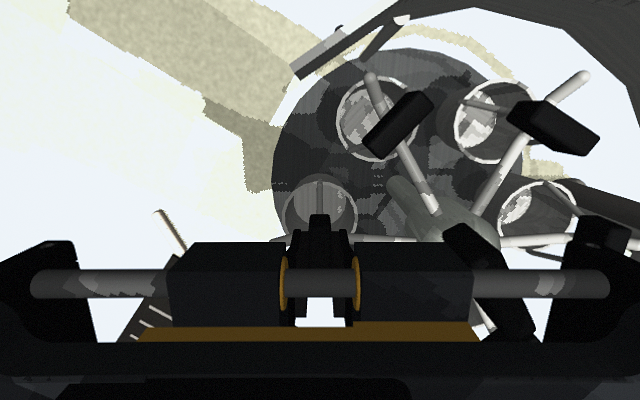

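jog_arm:
  series:
    - [0,0,0,0,0,0,0.6]
    - [0,0,0,0,0,0,0.5]
    - [0,0,0,0,0,0,0.5]
    - [0,-3,0,0,0,0,0.5]
    - [0,-10,0,0,0,0,0.4]
    - [0,-30,0,0,0,0,0.3]
    - [0,-70,0,0,0,0,0]
    - [0,-110,0,0,0,0,-0.3]
    - [0,-120,0,0,0,0,-0.3]
    - [0,-120,0,0,0,0,-0.3]

```text
time: 54.08
position: [0.4802, 0.1531, 0.2809]
tool_rot: [0.679, 0.198, -0.197, -0.679]
ft_force: [-0.2, 0.0, -0.8]
grip_width: 0.0554
```

```bash
python3 - <<'E'
from plan import *
plan([(0.525,-0.397,0.25,-68.3),(0.525,-0.397,0.25,111.7),(.45,-.15,.25,20)])
c=Cam("wrist"); cv2.imwrite("pics/w21.png",c.img)
E
```

```text
now [0.4802 0.1531 0.2809] psi 32.5 down-axis [ 0.001  0.    -1.   ] q [ 0.09  0.29  1.66 -0.    1.19 -0.48] w 0.0554 t 54.075 F [-0.2  0.  -0.8]
(0.525, -0.397, 0.25, -68.3) -> [-257.7, 30.9, -488.0] [-0.0, 1.759, 0.001]
(0.525, -0.397, 0.25, 111.7) -> [-257.7, 30.9, -488.0] [0.001, -1.383, 0.0]
(0.45, -0.15, 0.25, 20) -> [-188.3, 30.8, -239.4] [0.0, 0.218, 0.001]
```

View pics/w21.png

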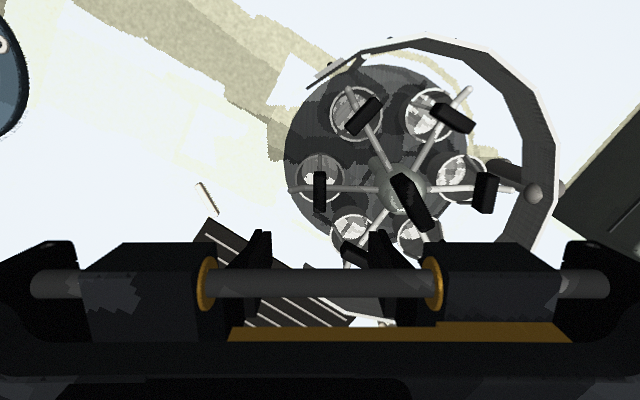

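jog_arm:
  series:
    - [-15,0,-28,0,0.1,0,-0.3]
    - [-44,0,-83,0,0.28,0,-0.3]
    - [-73,0,-138,0,0.46,0,-0.3]
    - [-102,5,-193,0,0.64,0,-0.3]
    - [-131,10,-248,0,0.82,0,-0.3]
    - [-160,20,-303,0,1.0,0,-0.3]
    - [-189,31,-358,0,1.18,0,-0.3]
    - [-218,31,-413,0,1.36,0,-0.3]
    - [-245,31,-464,0,1.54,0,-0.3]
    - [-257,31,-486,0,1.7,0,-0.3]
    - [-257,31,-488,0,1.759,0,-0.3]
    - [-257,31,-488,0,1.759,0,-0.3]
    - [-257,31,-488,0,1.759,0,-0.3]
    - [-257,31,-488,0,1.759,0,-0.3]

```text
time: 55.88
position: [0.5256, -0.3958, 0.2492]
tool_rot: [-0.585, 0.397, -0.396, 0.586]
ft_force: [-0.2, -0.1, 0.2]
grip_width: 0.0563
```

```bash
python3 wl.py pics/w22.png 0.525 -0.397 0.11; python3 look.py pics/t22.png; python3 - <<'E'
from plan import *
plan([(0.525,-0.397,0.094,-68.3)])
E
```

```text
wrist bar 489 [ 525.2 -397.9   42.1   12.    18.2] 0.113 px 322.0 185.0
hook/hung 90 [627.2 155.9  35.5  32.6  80.3] 0.175 r 0.082 ang 331.5
hook/hung 11 [632.1 249.7   8.6   6.1  28.1] 0.162 r 0.103 ang 32.6
hook/hung 82 [615.9 236.6  35.3  21.7 -67.1] 0.174 r 0.077 ang 32.0
hook/hung 5 [595.3 167.5  10.    3.7 -26.1] 0.151 r 0.055 ang 331.5
hook/hung 6 [591.7 224.2   7.2   3.9  64.5] 0.154 r 0.054 ang 32.8
hook/hung 66 [549.  114.8  36.3  10.8   0. ] 0.174 r 0.08 ang 271.6
hook/hung 86 [544.2 269.4  35.5  33.4 -51.7] 0.175 r 0.075 ang 93.7
hook/hung 13 [550.   92.7  14.1   5.8  85.9] 0.157 r 0.102 ang 272.5
hook/hung 10 [542.2 296.6  11.4   5.8 -89.7] 0.158 r 0.103 ang 92.8
hook/hung 72 [480.5 152.5  35.2  12.6 -56.2] 0.175 r 0.079 ang 212.4
hook/hung 73 [475.4 231.5  36.2  12.4  80.1] 0.173 r 0.08 ang 153.1
hook/hung 11 [461.5 140.2  14.7   5.7  43.6] 0.158 r 0.102 ang 212.4
hook/hung 14 [458.  240.6  16.3   6.2 -20. ] 0.157 r 0.1 ang 152.6
knob 115 [546.1 194.9  44.8  14.8 -26.1]
now [ 0.5257 -0.396   0.2496] psi -68.2 down-axis [-0.  0. -1.] q [-0.82  0.55  1.31 -0.    1.28  0.38] w 0.0564 t 55.975 F [ 0.3 -0.4  0.8]
(0.525, -0.397, 0.094, -68.3) -> [0.6, 155.6, -1.0] [0.0, 0.001, -0.0]
```

View pics/w22.png

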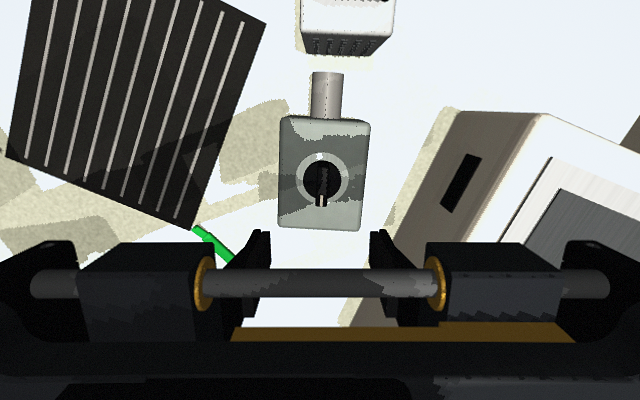

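View pics/t22.png

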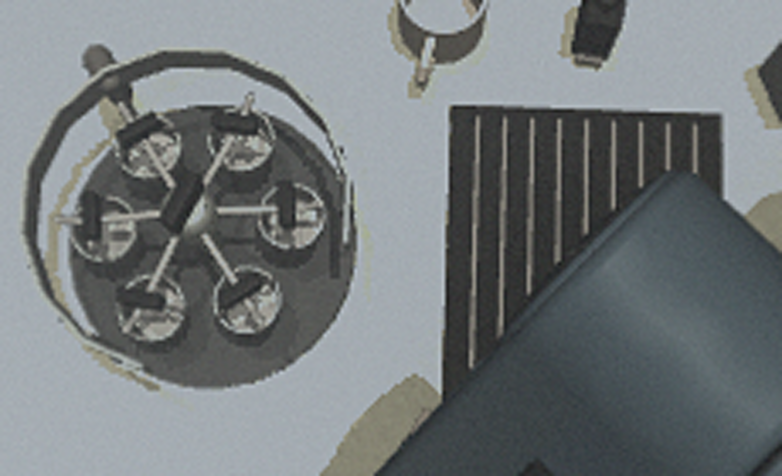

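jog_arm:
  series:
    - [1,50,-1,0,0.06,0,-0.3]
    - [1,105,-1,0,0.06,0,-0.3]
    - [1,145,-1,0,0.06,0,-0.3]
    - [1,155,-1,0,0.06,0,-0.3]
    - [1,155,-1,0,0.06,0,0.3]
    - [1,155,-1,0,0.06,0,0.8]
    - [1,155,-1,0,0.06,0,1]
    - [1,155,-1,0,0.06,0,1]
    - [1,155,-1,0,0.06,0,1]
    - [1,155,-1,0,0.06,0,1]
  grip_force: 20

```text
time: 57.22
position: [0.5253, -0.3984, 0.095]
tool_rot: [0.573, -0.414, 0.415, -0.573]
ft_force: [-0.5, -1.6, 2.1]
grip_width: 0.0118
```

```bash
python3 - <<'E'
from plan import *
plan([(0.525,-0.397,0.094,-71.8)]); print(get_obs()["moment"])
E
```

```text
now [ 0.5253 -0.3984  0.095 ] psi -71.7 down-axis [ 0.001 -0.001 -1.   ] q [-0.82  0.72  1.44 -0.    0.97  0.43] w 0.0118 t 57.225 F [-0.5 -1.6  2.1]
(0.525, -0.397, 0.094, -71.8) -> [-1.4, 1.0, 0.2] [-0.0, 0.001, 0.001]
[-0.0488183   0.01603223  0.00284219]
```

jog_arm:
  series:
    - [0,0,0,0,0.05,0,1]
    - [0,0,0,0,0.17,0,1]
    - [0,0,0,0,0.31,0,1]
    - [0,0,0,0,0.45,0,1]
    - [0,0,0,0,0.59,0,1]
    - [0,0,0,0,0.73,0,1]
    - [0,0,0,0,0.87,0,1]
    - [0,0,0,0,1.0,0,1]
    - [0,0,0,0,1.09,0,1]
    - [0,0,0,0,1.14,0,1]
    - [0,0,0,0,1.16,0,1]
    - [0,0,0,0,1.16,0,1]
    - [0,0,0,0,1.16,0,1]

```text
time: 58.85
position: [0.5252, -0.3984, 0.095]
tool_rot: [0.252, -0.66, 0.661, -0.253]
ft_force: [-0.6, -0.7, 4.1]
grip_width: 0.012
```

```bash
python3 - <<'E'
from plan import *
plan([]); print(get_obs()["moment"])
c=Cam("side"); c.crop("pics/s23.png",280,330,160,70,5)
E
```

```text
now [ 0.5252 -0.3984  0.095 ] psi -138.2 down-axis [ 0.001 -0.001 -1.   ] q [-0.82  0.72  1.44 -0.    0.97  1.59] w 0.012 t 58.85 F [-0.6 -0.7  4.1]
[-0.13326323  0.04034243  0.09988704]
```

View pics/s23.png

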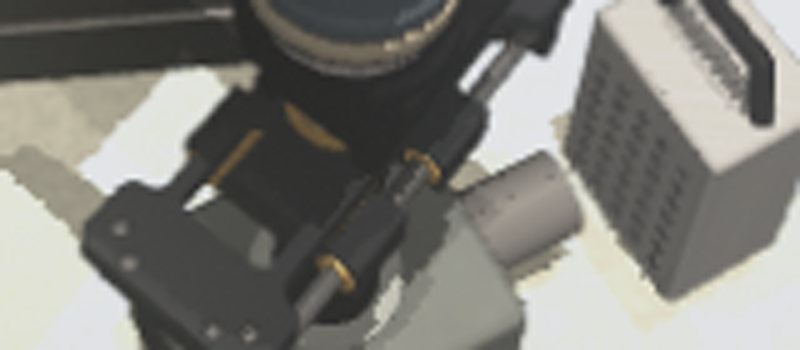

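jog_arm:
  series:
    - [0,0,0,0,0.02,0,1]
    - [0,0,0,0,0.04,0,1]
    - [0,0,0,0,0.04,0,1]
    - [0,0,0,0,0.04,0,1]

```text
time: 59.4
position: [0.5253, -0.3984, 0.095]
tool_rot: [0.239, -0.665, 0.666, -0.239]
ft_force: [-1.9, -2.4, 5.5]
grip_width: 0.0119
```

```bash
python3 - <<'E'
from plan import *
plan([]); print(get_obs()["moment"])
E
```

```text
now [ 0.5253 -0.3984  0.095 ] psi -140.5 down-axis [ 0.001 -0.001 -1.   ] q [-0.82  0.72  1.44 -0.    0.97  1.63] w 0.0119 t 59.4 F [-1.9 -2.4  5.5]
[-0.29263     0.13029604  0.06069245]
```

jog_arm:
  series:
    - [0,0,0,0,0.02,0,1]
    - [0,0,0,0,0.04,0,1]
    - [0,0,0,0,0.04,0,1]
    - [0,0,0,0,0.04,0,1]

```text
time: 59.9
position: [0.5252, -0.3984, 0.095]
tool_rot: [0.226, -0.669, 0.671, -0.226]
ft_force: [-0.8, -1.9, 4.9]
grip_width: 0.0122
```

```bash
python3 - <<'E'
from plan import *
plan([]); print(get_obs()["moment"], np.round(get_obs()["joint_torque"],2))
E
```

```text
now [ 0.5252 -0.3984  0.095 ] psi -142.7 down-axis [ 0.    -0.001 -1.   ] q [-0.82  0.72  1.44 -0.    0.97  1.67] w 0.0122 t 59.9 F [-0.8 -1.9  4.9]
[-0.31128437  0.14594749  0.39401506] [  0.96 -45.63 -12.55   0.71   0.24   0.4 ]
```

jog_arm:
  series:
    - [0,0,0,0,-0.1,0,1]
    - [0,0,0,0,-0.25,0,1]
    - [0,0,0,0,-0.4,0,1]
    - [0,0,0,0,-0.55,0,1]
    - [0,0,0,0,-0.7,0,1]
    - [0,0,0,0,-0.85,0,1]
    - [0,0,0,0,-1.0,0,1]
    - [0,0,0,0,-1.1,0,1]
    - [0,0,0,0,-1.15,0,0.4]
    - [0,0,0,0,-1.15,0,0]
    - [0,0,0,0,-1.15,0,-0.3]
    - [0,-5,0,0,-1.15,0,-0.4]
    - [0,-40,0,0,-1.15,0,-0.4]
    - [0,-90,0,0,-1.15,0,-0.4]
    - [0,-140,0,0,-1.15,0,-0.4]
    - [0,-150,0,0,-1.15,0,-0.4]
    - [0,-150,0,0,-1.15,0,-0.4]

```text
time: 62.02
position: [0.525, -0.3978, 0.2452]
tool_rot: [0.554, -0.439, 0.44, -0.554]
ft_force: [-0.0, 0.3, 0.2]
grip_width: 0.0607
```

```bash
python3 wl.py pics/w24.png 0.525 -0.397 0.11; python3 look.py pics/t24.png; python3 - <<'E'
from plan import *
plan([])
c=Cam("side"); c.crop("pics/s24.png",240,120,160,120,4)
E
```

```text
wrist bar 501 [ 525.2 -397.9   42.    12.    18.2] 0.112 px 320.0 185.0
hook/hung 11 [637.3 146.7  11.4   6.9 -28.6] 0.158 r 0.102 ang 332.6
hook/hung 93 [620.5 235.9  38.6  33.9   6.3] 0.175 r 0.08 ang 32.0
hook/hung 79 [617.  157.3  35.1  13.5  82.6] 0.175 r 0.079 ang 331.4
hook/hung 65 [ 5.495e+02  1.141e+02  3.510e+01  1.240e+01 -2.000e-01] 0.174 r 0.08 ang 271.4
hook/hung 78 [543.2 269.6  36.3  15.9   1.4] 0.175 r 0.077 ang 93.8
hook/hung 11 [551.5  92.9  14.5   4.6 -79.9] 0.159 r 0.103 ang 272.7
hook/hung 8 [5.485e+02 1.408e+02 6.200e+00 5.500e+00 3.000e-01] 0.154 r 0.054 ang 272.9
hook/hung 8 [541.5 297.3   8.5   5.5  79.2] 0.163 r 0.103 ang 92.8
hook/hung 73 [480.8 152.7  35.5  12.6 -57.9] 0.175 r 0.079 ang 212.5
hook/hung 71 [475.2 231.1  36.2  12.2  79.1] 0.175 r 0.08 ang 153.0
hook/hung 11 [461.  139.7  12.2   5.7  43.7] 0.161 r 0.102 ang 212.7
hook/hung 11 [455.9 241.7  12.    5.5 -25.4] 0.16 r 0.102 ang 152.4
knob 114 [546.2 195.   44.9  15.6 -27.1]
now [ 0.5241 -0.3969  0.2427] psi -76.9 down-axis [-0.003  0.003 -1.   ] q [-0.82  0.55  1.32 -0.    1.27  0.52] w 0.0608 t 62.125 F [-0.4 -0.4 -0. ]
```

View pics/w24.png

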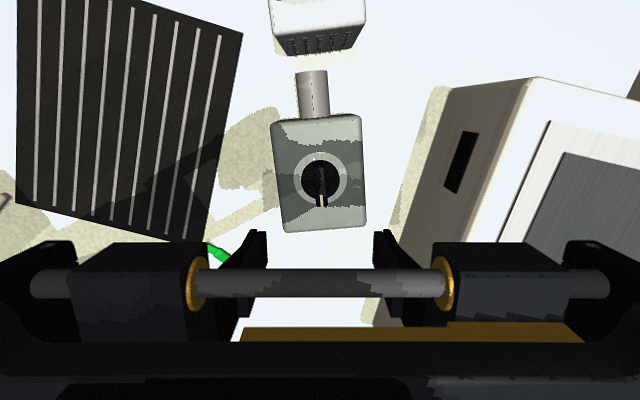

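View pics/s24.png

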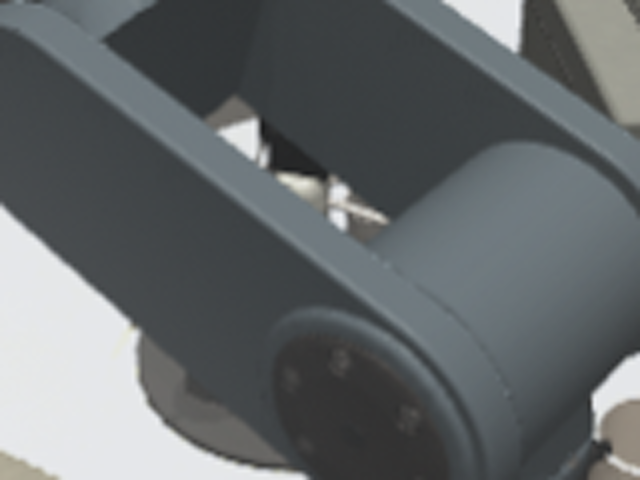

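```bash
python3 - <<'E'
from rig import *
print(hand_in())
E
```

```text
the job is handed in; nothing more can be done
None
```

All four pails from the mat now hang on the carousel, each on its own hook, next to the two that were already there. The start switch was then turned to its stop and let back. I handed the job in at about 62 s of the 210 s.

I turned the carousel by its knob four times: about +55°, +60°, +120° and +60°.

**Pails:** The last top view, at handover, shows six hung bars with their tops at about 0.175 m. They sit 77–80 mm off the axis, near 32, 94, 153, 212, 271 and 331°. They had not moved noticeably from the check before the switch was turned, and the mat looked empty.

**Switch:** The moment jumped from about 0.1 to 0.39 N m after about 1.24 rad of turn, which I took as the stop. I turned it most of the way back while still gripping it, and the spring had only the last bit to do. Afterwards the wrist view measured its bar at 18.2°, the same as before the twist.

**Disagreements and gaps:**
- **Side camera:** It put the carousel axis 3–4 mm from where the top and wrist cameras had it, so I used the top and wrist readings.
- **Switch bar angle:** The first top-camera reading was 21.7°, against 18.2° from the wrist camera. I used the wrist value.
- **Bar yaw:** The first turn left the hung pails' bars about 20° off square on their hooks. I made the later turns slower, and a few bars were still somewhat off square at the end.
- **Not checked:** The last side view was blocked by the arm, so the final pail check rests on the top camera alone. I did not measure the other things on the board again, but no contact with any of them was planned, and none was seen.

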